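Prop the burner guard and trim the gas

ROBOT

A 6-joint arm with a two-finger parallel gripper is mounted at the origin on the work surface. World frame = base frame: x ahead of the robot, y to its left, z up, the work surface at z = 0. Lengths are in m, angles in rad, forces in N, time in s.
With the tool pointing down it reaches from about 0.425 to 0.95 m from the base axis. Payload 3.5 kg.
Tool frame: the origin (TCP) lies between the finger pads; the fingertips stand 25 mm ahead of it and the grasp point (between the pads) lies 6 mm ahead of it (ctrl.finger_overhang is the distance from the TCP to the fingertips, in m); x points along the fingers, y is the direction in which the jaws open and shut, and the axes are right-handed (so a half turn about x gives the same grasp; the last joint's range is limited). The gripper opens to 85 mm and grips with 20 to 120 N. Pads are 22 mm wide; open, the fingers measure 114 mm over their backs; the gripper's body (76 mm by 85 mm) begins 54 mm behind the grasp point. The pads swing forward as they close: fully open they stand 13 mm farther back than shut.
Start: joints at [-0.15, 0.286, 1.577, -0, 1.279, -0.15], TCP at [0.675, 0, 0.256] pointing down, gripper open.
Joint ranges: [-2.77, 2.77], [-0.9, 2.22], [0.21, 2.48], [-1.53, 4.67], [0.24, 2.81], [-2.84, 2.84]. Speed limits (rad/s): [2.79, 2.79, 3.14, 3.14, 3.14, 3.14].

INTERFACE

Orientations are given as a unit quaternion [x, y, z, w].
In Python, from plant import ctrl gives the robot as it stands.
- The arm moves only by the tool play_rows, never from a script. Its argument "targets" is a list of rows, each an object with "delta_pos": the shift along the world's x, y, z normalised to -1 to 1, where 1 is 1000 mm, a list of three; "delta_rot": the turn, a rotation vector about the world's x, y, z normalised to -1 to 1, where 1 is pi rad, a list of three; "claw": the finger opening in mm, from 0 to 85.4. In form: [{"delta_pos": [tx, ty, tz], "delta_rot": [wx, wy, wz], "claw": claw}, ...]. A call has 1 to 20 rows; each row is the pose to reach, as a shift and turn from the pose measured when the call began, turning the shorter way round; what a row does not reach only later rows make up. A row lasts 1/12 s, in which the tool goes at most 41.7 mm and 7.16 degrees, less where a joint would pass 70% of its speed; a pose out of reach is approached as far as the arm can. A call with a number of a shift or a turn outside -1 to 1 is refused whole. A call with a gripper value outside its range is refused whole. The fingers move at their own pace and stop on an object; "newtons" is the grip in N (left out, the last holds). Time passes only in rows, so rows that repeat a pose let the fingers close. It gives the time, the measured TCP pose, the force and the opening at its end, in the units of the state.
- ctrl.get_state(): the state, without advancing time (a new reading comes with each control period).
- ctrl.read_camera(name): name is "scene" or "side" or "wrist"; returns the picture (420x560x3 uint8, blue, green, red); there is no depth.
- ctrl.calibration(name): a dict with "fx", "fy", "cx", "cy" (pixels), "camera_from_world" (4x4, takes a point from world to camera coordinates). Camera axes: x right, y down, z forward; pixel columns grow to the right and rows downward; lengths in m; the calibration is good to about 2 mm. A picture is of the moment at which its call begins: read the wrist's pose just before it. calibration takes no time and is no camera call; for the wrist camera it gives the pose at the moment of the call.
- ctrl.sign_off(): hands the job in, once; it reports no verdict.
The state is a dict: "time": time; "qpos": joint angles; "dq": joint speeds; "joint_efforts": joint torques, N m; "eef_pos": TCP position; "tcp_rot": TCP orientation; "contact_force": force on the tool from outside, world axes, zero at the start; "wrist_torque": the same for the moment, N m; "opening": opening from 0.0 (shut) to 1.0 (fully open).
Only numpy, scipy, OpenCV 4.12 (cv2) and the standard library are available. Lean on these libraries where they do the work, as an engineer would, in place of code of your own. Each camera call takes 0.05 s, during which the arm holds its last target. There are 200 camera calls.

TASK

Open the clear guard on the blue burner control pod and prop it wide open by standing the wooden prop pin, fully home, in the brass socket so that the guard's orange tab leans back on it. Then push the black knob about half-way in against its spring (5 mm) and, keeping it there, turn it clockwise until its white pointer stands at the orange mark, let it spring back out and leave everything so. Be gentle: do not force the pin in its socket or push the knob down to its bottom, never turn the knob without pushing it in, and leave the other things on the bench alone.

Things in the scene. Friction and masses are not known exactly. Their poses are not given: they have to be found in the camera images.
- pod: blue control pod, 130 x 240 x 45 high, fixed to the bench; origin under its centre, x towards its back, y along the hinge (to the left seen from its front), z up. Its top panel is 45 above the bench. The clear guard covers the panel from the hinge to 84 in front of it, 190 wide. The front of the pod lies 65 in front of its origin.
- hinge (a point): point on the guard's hinge line (axis along the pod's y), level with the panel, straight behind the tab; 15 behind the pod's origin and 62 to its left
- tab (a point): on the guard's orange lifting tab: 54 long (front to back when shut), 30 wide along the hinge, 10 thick, sticking out in front of the guard beyond the pod's front face, free below; this point, where to pinch it across its width, is 126 from the hinge line and 6 above the guard's lower plane, its tip 138 from the hinge line. The guard is 78 high right behind it, 42 behind this point, so a gripper does well to lean some 15 degrees back (its body away from the guard)
- cover (a joint): opening angle of the clear guard (a 78 deep plastic hood, 0.12 kg): 0 shut, 1.57 upright, stop at 1.62. A stiff hinge with a closing spring: it needs some 2 to 4 N at the tab; let go from wide open it sags to about 0.6 to 1.2 and stays there, which is in the way of the socket and the knob. Below that it stays where it is left. With the prop pin seated it leans on the pin at about 1.4 to 1.5; propped means over 1.33.
- slot_end (a point): right-hand end of the slot that the brass socket is clamped in, taken level with the socket's mouth (30 above the panel), 18 in front of the hinge line, 12.5 right of the tab's middle. Socket: block 36 square with a round hole 20 wide down to the panel, rim bevelled 1. The hole's centre lies 2.5 to 22.5 left of this point (along the pod's y), told by no reading: see it or feel along with the pin's foot.
- prop_mid (a point): centre (half-way up) of the wooden prop pin, a plain round rod 18 thick and 190 long with a red band at its top, 60 g, standing upright in the 30 deep hole of a wooden parking block (64 square, 40 high; the pin's foot is 10 above the bench)
- prop_foot (a point): centre of the lower end of the prop pin (foot bevelled 1). The sagged guard's tab hangs in front of the socket: push the tab back with the pin, held upright with its foot just above the socket, then lower it slowly until it is felt to stand on the panel. Over 35 N between pin and pod splits the pin.
- knob_grip (a point): on the knob's axis at the height to grip, 61 above the panel: black bar knob, bar 40 long, 14 wide, 34 high (from 38 to 72 above the panel) over a round skirt 40 wide, standing on a fixed round foot 58 wide and 20 high with the white dial
- knob (a joint): knob angle, clockwise seen from above, range 0 to 2.0; at 0 the bar and its pointer point straight to the front of the pod (-x of the pod). Some 0.06 N m of friction. It is not locked when out, but turning it more than a little without pushing it in grinds the interlock and spoils the job.
- plunger (a joint): how far the knob is pushed in (m): 0 out, 0.010 at the bottom; spring: about 4 N starts it moving, 8 N holds it 3 mm in, 11 N 5 mm, 16 N 8 mm, 19 N at the bottom. Pushed in means 3 to 8 mm (8 to 16 N); deeper spoils the valve seat. Fingers may slide down the knob while pushing if they grip it weakly.
- pointer (a point): point of the knob's white pointer, 26 from the knob's axis, 61 above the panel
- mark (a point): the orange mark on the dial, 26 from the knob's axis; to be met by the pointer seen from above within 3 mm. It lies 0.6 to 1.2 rad clockwise of the pointer's start.
- frit_jar: bystander: brown glass jar, 48 wide, 70 high
- frit_jar2: bystander: green glass jar, 48 wide, 70 high
- tumbler: bystander: green glass tumbler, 70 wide, 90 high
- bowl: bystander: blue bowl, 90 wide, 50 high
- wrench: bystander: steel wrench lying on the bench, 170 long
- paddle: bystander: wooden paddle lying on the bench, 240 long
Mind the look-alikes: they are no part of the job. Of the things like the part that bears prop_mid, leave any that is pink or purple; of the rest the larger one is meant.

How it is judged:
By the outcome, as a careful person would: the job done as asked, in the order asked, and still so for the second after the job is handed in, with the robot touching nothing.
It also fails if it takes over 72 s, if anything falls off the work surface, if the arm or the gripper's body presses on something with over 40 N, if the wrist force passes 120 N, or if a joint passes its speed limit or range.

## Working session

There is one attempt and no reset: what is moved stays moved. The work goes in short steps, Python scripts to look and compute and a tool call to move; the robot and the scene stay as the last step left them, time stands still between calls to the robot, and variables do not carry over. Pictures are saved under pics/ and viewed, about 8 in all and at most 12, crops included, and the job is handed in when it is done.

Besides the shell and the picture viewer there is one more tool, called after "Call:" by a JSON object that holds its "op" and its "data". play_rows: Moves the arm, as the interface text tells. Its arguments: {"type":"object","properties":{"targets":{"type":"array"},"newtons":{"type":"number"}},"required":["targets"]}

```bash
ls; mkdir -p pics
python3 - <<'E'
from plant import ctrl
import cv2,numpy as np
s=ctrl.get_state();print(s)
for n in("scene","side"):
    im=ctrl.read_camera(n);cv2.imwrite(f"pics/{n}0.png",im);print(n,ctrl.calibration(n))
a=np.hstack([cv2.imread("pics/scene0.png")])
E
```

```text
pics
{'time': 0.0, 'qpos': array([-1.49994408e-01,  2.87200020e-01,  1.57821411e+00,  3.32442403e-05,
        1.27860024e+00, -1.49985653e-01]), 'dq': array([ 0.00032769,  0.00184805, -0.0006469 , -0.00058224, -0.00021086,
        0.00102939]), 'joint_efforts': array([-1.79628755e-04, -4.05981302e+01, -2.92628127e+01, -1.54224781e-04,
        5.81841552e-03,  3.74769741e-06]), 'eef_pos': array([6.74387627e-01, 1.33136996e-04, 2.54904115e-01]), 'tcp_rot': array([ 0.49950512,  0.50069082, -0.50050333,  0.49929926]), 'contact_force': array([ 0.16367632, -0.64650105,  0.27107559]), 'wrist_torque': array([-0.0120734 , -0.02215495,  0.01530716]), 'opening': 0.9965051224080025}
scene {'fx': 384.012861034448, 'fy': 384.012861034448, 'cx': 284.8370676476867, 'cy': 214.38846453776927, 'camera_from_world': array([[ 0.16602105,  0.98610578,  0.0056914 , -0.1068952 ],
       [ 0.61817779, -0.09957645, -0.77970555, -0.26094576],
       [-0.76830542,  0.13296583, -0.62612049,  1.47722957],
       [ 0.        ,  0.        ,  0.        ,  1.        ]])}
side {'fx': 385.7576295249241, 'fy': 385.7576295249241, 'cx': 273.66107604791625, 'cy': 211.29085739763, 'camera_from_world': array([[ 0.91049236, -0.41331062, -0.01334161, -0.48822583],
       [-0.21056791, -0.43561537, -0.87515736,  0.20259417],
       [ 0.35590002,  0.7996334 , -0.48365442,  0.90385422],
       [ 0.        ,  0.        ,  0.        ,  1.        ]])}
```

View pics/scene0.png

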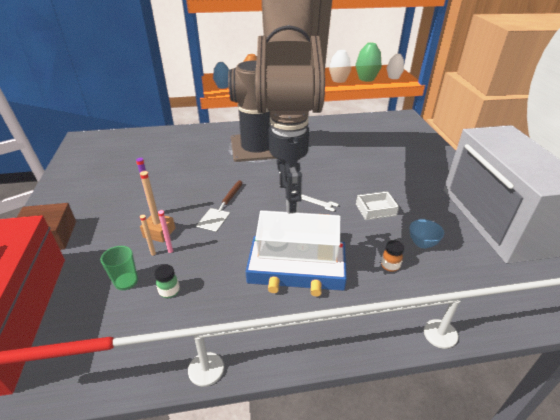

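View pics/side0.png

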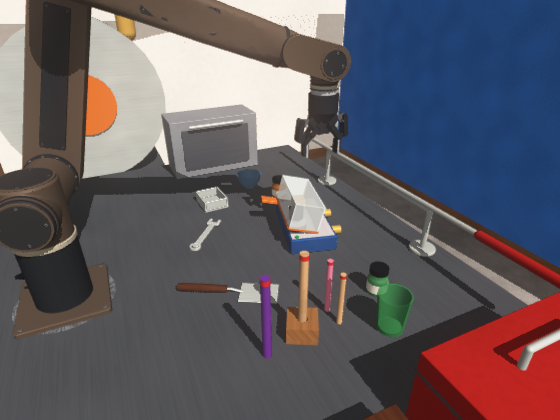

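The scene view shows the pod at about (298,255) with its front facing the robot. The meant pin is in its block at about (155,205). The purple, pink and small tan pins are decoys. I'll zoom in on both views.

Run:
```python
import cv2,numpy as np
a=cv2.imread("pics/scene0.png");b=cv2.imread("pics/side0.png")
def cr(im,x,y,w,h,k):return cv2.resize(im[y:y+h,x:x+w],None,fx=k,fy=k,interpolation=cv2.INTER_CUBIC)
A=cr(a,240,205,112,85,4);B=cr(b,252,170,100,85,4)  # 448x340, 400x340
C=cr(a,120,155,80,90,2.8);D=cr(b,250,240,110,110,2.36)
o=np.zeros((600,800,3),np.uint8)
A=A[:,:400];o[:340,:400]=A;o[:340,400:]=B
o[345:345+C.shape[0],:C.shape[1]]=C[:255];h=min(D.shape[0],255);o[345:345+h,400:400+D.shape[1]]=D[:h]
cv2.imwrite("pics/z.png",o)
```

```text
(no output)
```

View pics/z.png

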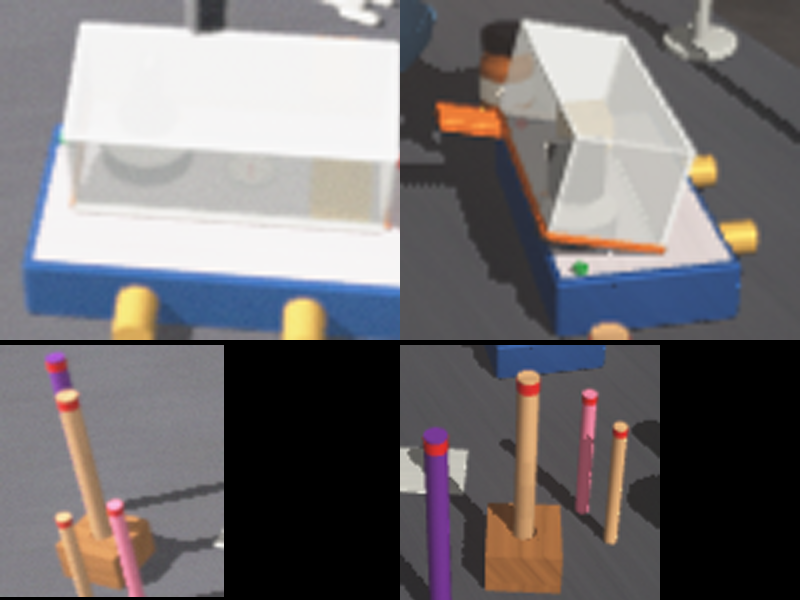

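```bash
cat > h.py <<'E'
import numpy as np,cv2
from plant import ctrl
from scipy.spatial.transform import Rotation as R
def ray(c,u,v):
    M=c["camera_from_world"];Rm=M[:3,:3];o=-Rm.T@M[:3,3]
    d=Rm.T@np.array([(u-c["cx"])/c["fx"],(v-c["cy"])/c["fy"],1]);return o,d
def onz(c,u,v,z):
    o,d=ray(c,u,v);return o+d*(z-o[2])/d[2]
def tri(c1,p1,c2,p2):
    o,d=ray(c1,*p1);q,e=ray(c2,*p2)
    t=np.linalg.lstsq(np.c_[d,-e],q-o,rcond=None)[0];a=o+d*t[0];b=q+e*t[1];return (a+b)/2,np.linalg.norm(a-b)
def proj(c,p):
    q=c["camera_from_world"]@np.r_[p,1];return np.array([c["fx"]*q[0]/q[2]+c["cx"],c["fy"]*q[1]/q[2]+c["cy"]])
def st():
    s=ctrl.get_state();r=R.from_quat(s["tcp_rot"]).as_matrix()
    print("t%.2f"%s["time"],"p",s["eef_pos"].round(4),"x",r[:,0].round(3),"y",r[:,1].round(3),"F",s["contact_force"].round(1),"T",s["wrist_torque"].round(2),"o %.3f"%s["opening"]);return s,r
E
python3 - <<'E'
from h import *
np.set_printoptions(suppress=True,precision=4)
S=ctrl.calibration("scene");D=ctrl.calibration("side")
a=cv2.imread("pics/scene0.png");b=cv2.imread("pics/side0.png")
h=cv2.cvtColor(a,cv2.COLOR_BGR2HSV);m=cv2.inRange(h,(105,150,60),(125,255,255));m[:,:235]=0;m[:,360:]=0;m[:225]=0;m[295:]=0
c=max(cv2.findContours(m,0,1)[0],key=cv2.contourArea);print(cv2.approxPolyDP(c,2,True)[:,0].tolist())
print("BR",tri(S,(247.5,270.5),D,(335.8,235.5)),onz(S,247.5,270.5,.045),onz(D,335.8,235.5,.045))
print("FR",onz(S,254,237.5,.045),onz(D,291.3,241.2,.045))
print("pin top",onz(S,143.6,173.9,.2),onz(D,304.2,254.8,.2),"blk",onz(S,155.7,221.8,.04),onz(D,303,320.5,.04))
h=cv2.cvtColor(b,cv2.COLOR_BGR2HSV);m=cv2.inRange(h,(5,180,150),(18,255,255));m[:190]=0;m[215:]=0;m[:,:255]=0;m[:,278:]=0
ys,xs=np.nonzero(m);print("tab px",xs.min(),xs.max(),ys.min(),ys.max(),xs.mean(),ys.mean(),onz(D,xs.mean(),ys.mean(),.051), onz(D,xs.min(),ys.mean(),.051))
E
```

```text
[[247, 270], [248, 281], [265, 283], [270, 274], [278, 274], [281, 279], [283, 275], [285, 277], [282, 281], [285, 284], [308, 286], [311, 278], [319, 277], [325, 286], [342, 288], [345, 279]]
BR (array([ 0.6775, -0.0969,  0.0422]), np.float64(0.0014938225552897496)) [ 0.6794 -0.0964  0.045 ] [ 0.675  -0.1016  0.045 ]
FR [ 0.5656 -0.069   0.045 ] [ 0.5542 -0.0747  0.045 ]
pin top [ 0.4587 -0.3266  0.2   ] [ 0.4482 -0.3344  0.2   ] blk [ 0.4526 -0.3297  0.04  ] [ 0.4489 -0.3362  0.04  ]
tab px 261 277 196 203 269.1764705882353 199.63725490196077 [0.594 0.16  0.051] [0.5708 0.1713 0.051 ]
```

Run:
```python
from h import *
np.set_printoptions(suppress=True,precision=4)
S=ctrl.calibration("scene")
print("BL",onz(S,345.5,278,.045))
st();W=ctrl.calibration("wrist");print(W)
cv2.imwrite("pics/w0.png",ctrl.read_camera("wrist"))
yaw=-.2;R2=np.array([[np.cos(yaw),-np.sin(yaw)],[np.sin(yaw),np.cos(yaw)]])
```

```text
BL [0.7399 0.1274 0.045 ]
t0.10 p [0.6745 0.0001 0.2551] x [-0.002  0.    -1.   ] y [ 1.    -0.    -0.002] F [-0.9  0.1 -0.4] T [-0.01 -0.02 -0.03] o 1.001
{'fx': 294.5189564160507, 'fy': 294.5189564160507, 'cx': 285.25763813376545, 'cy': 209.65491001643727, 'camera_from_world': array([[ 1.    ,  0.0006, -0.0015, -0.6741],
       [ 0.0011, -0.9528,  0.3038, -0.0398],
       [-0.0013, -0.3038, -0.9527,  0.38  ],
       [ 0.    ,  0.    ,  0.    ,  1.    ]])}
```

View pics/w0.png

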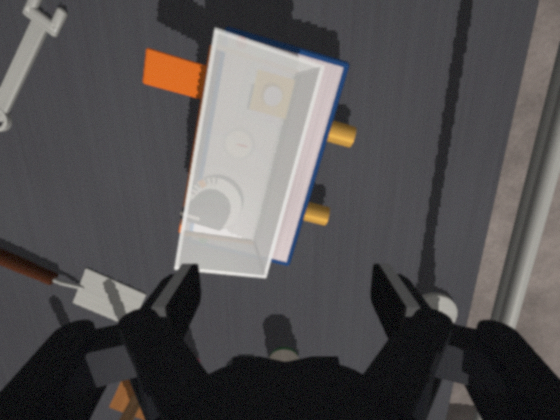

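Run:
```python
from h import *
np.set_printoptions(suppress=True,precision=4)
W=ctrl.calibration("wrist");im=cv2.imread("pics/w0.png")
BL=onz(W,348,65,.045);BR=onz(W,288,263,.045);print("BL,BR",BL,BR,np.linalg.norm(BL-BR))
h=cv2.cvtColor(im,cv2.COLOR_BGR2HSV);m=cv2.inRange(h,(3,170,150),(18,255,255));m[:,:130]=0;m[:,215:]=0;m[120:]=0
c=max(cv2.findContours(m,0,1)[0],key=cv2.contourArea);r=cv2.minAreaRect(c);bx=cv2.boxPoints(r);P=np.array([onz(W,u,v,.056) for u,v in bx]);print("tab",bx,P,P.mean(0))
for k in range(4):
    e=P[(k+1)%4]-P[k];print(np.linalg.norm(e),np.arctan2(e[1],e[0]))
y=BL-BR;yaw=np.arctan2(-y[0],y[1]);print("yaw from back",yaw)
for yaw in(yaw,-.25):
    ex=np.array([np.cos(yaw),np.sin(yaw),0]);ey=np.array([-np.sin(yaw),np.cos(yaw),0])
    O=(BL+BR)/2-.065*ex;O[2]=0;print("O from back",O)
    T=P.mean(0);T[2]=0
    print("tab in pod",(T-O)@ex,(T-O)@ey)
    H=onz(W,272,95,.075)-O;print("hole in pod",H@ex,H@ey)
    K=onz(W,210,210,.117)-O;print("knob in pod",K@ex,K@ey)
```

```text
BL,BR [0.7377 0.1268 0.045 ] [ 0.6778 -0.0963  0.045 ] 0.2310404336714509
tab [[137.3585  81.4236]
 [146.5369  48.0476]
 [205.2005  64.1801]
 [196.0221  97.5561]] [[0.5273 0.1103 0.056 ]
 [0.5407 0.1399 0.056 ]
 [0.596  0.1259 0.056 ]
 [0.5843 0.0953 0.056 ]] [0.5621 0.1179 0.056 ]
0.03249434049698979 1.1475514022304574
0.057109449035035106 -0.248791135697003
0.03272355797554558 -1.9385458660767512
0.05886798108607038 2.884457856440316
yaw from back -0.26229806533511013
O from back [0.645  0.0321 0.    ]
tab in pod -0.10229100690352384 0.061304010042621634
hole in pod -0.0004945216386567391 0.0666150318625041
knob in pod -0.02857042864076899 -0.04530325999480348
O from back [0.6448 0.0314 0.    ]
tab in pod -0.10152445459853604 0.06335667809127002
hole in pod 0.0003296464373639887 0.0674154300201561
knob in pod -0.029120481228825493 -0.044149127912432314
```

The wrist view shows the tab at about (175,73), the socket hole at (272,95), the knob at (210,210) and the pod's back corners at (348,65) and (288,263). I'll plan the first move from these.

```bash
cat >> h.py <<'E'
YAW=-.255
ex=np.array([np.cos(YAW),np.sin(YAW),0]);ey=np.array([-np.sin(YAW),np.cos(YAW),0]);ez=np.array([0,0,1.])
O=np.array([.644,.032,0])
def pod(x,y,z):return O+x*ex+y*ey+z*ez
def lean(a,s=1):
    a=np.radians(a);x=np.sin(a)*ex-np.cos(a)*ez;y=s*ey;return np.c_[x,y,np.cross(x,y)]
def goal(p,M,off=.006):
    s=ctrl.get_state();t=p-off*M[:,0];d=t-s["eef_pos"]
    w=(R.from_matrix(M)*R.from_quat(s["tcp_rot"]).inv()).as_rotvec()/np.pi
    print("dpos",d.round(4).tolist(),"drot",w.round(4).tolist(),"rows rot %.1f"%(np.linalg.norm(w)*180/7.16));return d,w
E
python3 - <<'E'
from h import *
np.set_printoptions(suppress=True,precision=4)
S=ctrl.calibration("scene");D=ctrl.calibration("side")
for n,p,q in(("pink",(161.4,212.5),(330.5,262)),("tan",(142.9,217.5),(343.2,276)),("purple",(140,161),(265.3,279)),("meant",(143.6,173.9),(304.2,254.8))):print(n,tri(S,p,D,q))
M=lean(15);T=pod(-.111,.062,.051);print("tab",T)
goal(T-.12*M[:,0],M);goal(T,M);goal(T,lean(15,-1))
E
```

```text
pink (array([ 0.5332, -0.292 ,  0.1299]), np.float64(0.0030674441722233596))
tan (array([ 0.5365, -0.3365,  0.1234]), np.float64(0.0009903742130744338))
purple (array([ 0.3647, -0.3497,  0.1841]), np.float64(0.0008606757881316782))
meant (array([ 0.4513, -0.3285,  0.1954]), np.float64(0.0002924428820041742))
tab [0.5522 0.12   0.051 ]
dpos [-0.1539, 0.1281, -0.0825] drot [-0.0706, -0.0554, 0.4164] rows rot 10.7
dpos [-0.1238, 0.1203, -0.1985] drot [-0.0706, -0.0554, 0.4164] rows rot 10.7
dpos [-0.1238, 0.1203, -0.1985] drot [0.0581, -0.0763, -0.5775] rows rot 14.7
```

Call:
{"op": "play_rows", "data": {"targets": [{"delta_pos":[-0.154,0.128,-0.02],"delta_rot":[-0.0706,-0.0554,0.4164],"claw":85},{"delta_pos":[-0.154,0.128,-0.02],"delta_rot":[-0.0706,-0.0554,0.4164],"claw":85},{"delta_pos":[-0.154,0.128,-0.02],"delta_rot":[-0.0706,-0.0554,0.4164],"claw":75},{"delta_pos":[-0.154,0.128,-0.02],"delta_rot":[-0.0706,-0.0554,0.4164],"claw":65},{"delta_pos":[-0.154,0.128,-0.02],"delta_rot":[-0.0706,-0.0554,0.4164],"claw":65},{"delta_pos":[-0.154,0.128,-0.06],"delta_rot":[-0.0706,-0.0554,0.4164],"claw":65},{"delta_pos":[-0.154,0.128,-0.08],"delta_rot":[-0.0706,-0.0554,0.4164],"claw":65},{"delta_pos":[-0.154,0.128,-0.08],"delta_rot":[-0.0706,-0.0554,0.4164],"claw":65},{"delta_pos":[-0.154,0.128,-0.08],"delta_rot":[-0.0706,-0.0554,0.4164],"claw":65},{"delta_pos":[-0.154,0.128,-0.08],"delta_rot":[-0.0706,-0.0554,0.4164],"claw":65},{"delta_pos":[-0.154,0.128,-0.08],"delta_rot":[-0.0706,-0.0554,0.4164],"claw":65},{"delta_pos":[-0.154,0.128,-0.08],"delta_rot":[-0.0706,-0.0554,0.4164],"claw":65},{"delta_pos":[-0.154,0.128,-0.08],"delta_rot":[-0.0706,-0.0554,0.4164],"claw":65}]}}

```text
time: 1.23
eef_pos: [0.5202, 0.128, 0.175]
tcp_rot: [0.078, 0.604, -0.102, 0.787]
contact_force: [0.3, 0.5, -0.2]
opening: 0.761
```

Run:
```python
from h import *
st();W=ctrl.calibration("wrist");im=ctrl.read_camera("wrist");cv2.imwrite("pics/w1.png",im)
h=cv2.cvtColor(im,cv2.COLOR_BGR2HSV);m=cv2.inRange(h,(3,170,120),(18,255,255))
for c in cv2.findContours(m,0,1)[0]:
    if cv2.contourArea(c)<150:continue
    a=cv2.approxPolyDP(c,4,True)[:,0];print(cv2.contourArea(c),a.tolist())
    for u,v in a:
        q=onz(W,u,v,.056)-O;print((u,v),"pod",(q@ex).round(4),(q@ey).round(4))
print("expect tip corners",proj(W,pod(-.123,.077,.056)),proj(W,pod(-.123,.047,.056)))
M=lean(15);goal(pod(-.111,.062,.051),M)
```

```text
t1.23 p [0.5202 0.128  0.175 ] x [ 0.25  -0.065 -0.966] y [0.254 0.967 0.   ] F [ 0.3  0.5 -0.2] T [ 0.03  0.1  -0.04] o 0.761
317.0 [[112, 265], [202, 262]]
(np.int32(112), np.int32(265)) pod -0.049 -0.1076
(np.int32(202), np.int32(262)) pod -0.0528 -0.019
437.0 [[462, 255], [436, 255], [431, 272], [439, 280]]
(np.int32(462), np.int32(255)) pod -0.0613 0.2302
(np.int32(436), np.int32(255)) pod -0.0614 0.2054
(np.int32(431), np.int32(272)) pod -0.0391 0.2066
(np.int32(439), np.int32(280)) pod -0.0279 0.2176
1668.0 [[223, 262], [270, 268], [323, 265], [302, 260], [302, 226], [268, 226], [266, 262]]
(np.int32(223), np.int32(262)) pod -0.0527 0.0014
(np.int32(270), np.int32(268)) pod -0.0447 0.0467
(np.int32(323), np.int32(265)) pod -0.0487 0.0986
(np.int32(302), np.int32(260)) pod -0.0552 0.0779
(np.int32(302), np.int32(226)) pod -0.0956 0.0767
(np.int32(268), np.int32(226)) pod -0.0957 0.0464
(np.int32(266), np.int32(262)) pod -0.0527 0.0431
expect tip corners [303.28858643 199.55196267] [267.60636041 199.5992231 ]
dpos [0.0303, -0.0077, -0.1184] drot [-0.0002, -0.0001, 0.0007] rows rot 0.0
```

View pics/w1.png

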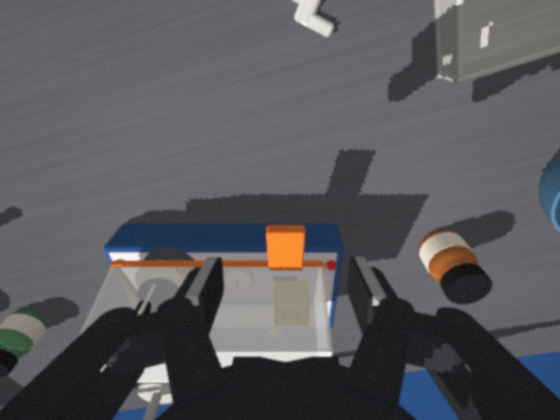

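Run:
```python
from h import *
np.set_printoptions(suppress=True,precision=4)
W=ctrl.calibration("wrist");print(W["camera_from_world"])
W0=dict(W);W0["camera_from_world"]=np.array([[1,.0006,-.0015,-.6741],[.0011,-.9528,.3038,-.0398],[-.0013,-.3038,-.9527,.38],[0,0,0,1]])
D=ctrl.calibration("side")
print("tip",tri(W0,(146,66),W,(285,226)))
p=tri(W0,(146,66),W,(285,226))[0]-O;print("pod",p@ex,p@ey,p[2])
print("podFL,FR z.045 expected in w1",proj(W,pod(-.065,.12,.045)),proj(W,pod(-.065,-.12,.045)))
for z in(.0,.045):
  for u,v in((342,225),(120,225),(107,250),(341,250)):
    q=onz(W,u,v,z)-O;print(z,u,v,(q@ex).round(4),(q@ey).round(4))
for n,c in(("W0",W0),("W",W)):
    M=c["camera_from_world"];print(n,"cam",-M[:3,:3].T@M[:3,3],"axis",M[2,:3])
```

```text
[[ 0.2537  0.9673 -0.0001 -0.2561]
 [ 0.8141 -0.2135  0.54   -0.4529]
 [ 0.5223 -0.137  -0.8417  0.0292]
 [ 0.      0.      0.      1.    ]]
tip (array([0.5491, 0.1205, 0.0822]), np.float64(0.00010304661304266858))
pod -0.11412011083928315 0.06166976848679446 0.08216554203830705
podFL,FR z.045 expected in w1 [344.6971 244.3938] [ 99.5229 244.6674]
0.0 342 225 -0.056 0.1256
0.0 120 225 -0.0564 -0.1238
0.0 107 250 -0.0198 -0.1505
0.0 341 250 -0.0194 0.1281
0.045 342 225 -0.0883 0.115
0.045 120 225 -0.0886 -0.0927
0.045 107 250 -0.0582 -0.1149
0.045 341 250 -0.0579 0.1171
W0 cam [0.6746 0.0779 0.3731] axis [-0.0013 -0.3038 -0.9527]
W cam [0.4184 0.155  0.2692] axis [ 0.5223 -0.137  -0.8417]
```

The tab tip triangulates to z≈82 mm, so the guard starts slightly ajar at about 0.19 rad. The pod origin moves about 4 mm back. I'll correct for both.

```bash
sed -i 's/^O=np.array.*/O=np.array([.6479,.0310,0])/' h.py
python3 - <<'E'
from h import *
M=lean(15);goal(pod(-.108,.062,.075),M)
def tabp(th,lx=.126,n=.006):return pod(.015-lx*np.cos(th)+n*np.sin(th),.062,.045+lx*np.sin(th)+n*np.cos(th))
for th in(.3,.5,.7,.9,1.1,1.3,1.45,1.5):print(th,((tabp(th)-tabp(.19))).round(4).tolist())
E
```

```text
dpos [0.0371, -0.0094, -0.0944] drot [-0.0002, -0.0001, 0.0007] rows rot 0.0
0.3 [0.0039, -0.001, 0.0133]
0.5 [0.0144, -0.0038, 0.036]
0.7 [0.0291, -0.0076, 0.0561]
0.9 [0.0474, -0.0124, 0.0727]
1.1 [0.0685, -0.0179, 0.0853]
1.3 [0.0916, -0.0239, 0.0933]
1.45 [0.1097, -0.0286, 0.0961]
1.5 [0.1158, -0.0302, 0.0964]
```

Call:
{"op": "play_rows", "data": {"targets": [{"delta_pos":[0.014,-0.003,-0.034],"delta_rot":[0,0,0],"claw":65},{"delta_pos":[0.026,-0.006,-0.064],"delta_rot":[0,0,0],"claw":65},{"delta_pos":[0.037,-0.009,-0.094],"delta_rot":[0,0,0],"claw":65},{"delta_pos":[0.037,-0.009,-0.094],"delta_rot":[0,0,0],"claw":40},{"delta_pos":[0.037,-0.009,-0.094],"delta_rot":[0,0,0],"claw":26},{"delta_pos":[0.037,-0.009,-0.094],"delta_rot":[0,0,0],"claw":26},{"delta_pos":[0.037,-0.009,-0.094],"delta_rot":[0,0,0],"claw":26},{"delta_pos":[0.037,-0.009,-0.094],"delta_rot":[0,0,0],"claw":26}], "newtons": 25}}

```text
time: 1.95
eef_pos: [0.5579, 0.1184, 0.0832]
tcp_rot: [0.078, 0.603, -0.102, 0.787]
contact_force: [1.5, -5.4, -4.4]
opening: 0.344
```

Run:
```python
from h import *
st();im=ctrl.read_camera("side");cv2.imwrite("pics/s2.png",cv2.resize(im[120:300,180:420],None,fx=3,fy=3,interpolation=2))
```

```text
t1.95 p [0.5579 0.1184 0.0832] x [ 0.252 -0.067 -0.965] y [ 0.254  0.967 -0.001] F [ 1.5 -5.4 -4.4] T [-0.46  0.22 -0.07] o 0.344
```

View pics/s2.png

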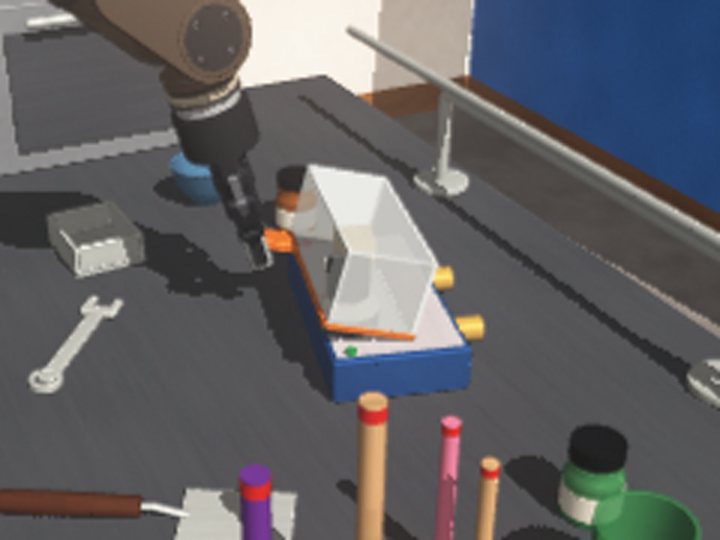

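The side view shows the fingers pinching the tab at about (270,245), and the opening of 29 mm matches it. Next I'll lift along the arc.

Call:
{"op": "play_rows", "data": {"targets": [{"delta_pos":[0.002,-0.0005,0.007],"delta_rot":[0,0,0],"claw":26},{"delta_pos":[0.004,-0.001,0.013],"delta_rot":[0,0,0],"claw":26},{"delta_pos":[0.009,-0.002,0.025],"delta_rot":[0,0,0],"claw":26},{"delta_pos":[0.0144,-0.0038,0.036],"delta_rot":[0,0,0],"claw":26},{"delta_pos":[0.0215,-0.0056,0.0465],"delta_rot":[0,0,0],"claw":26},{"delta_pos":[0.029,-0.0076,0.056],"delta_rot":[0,0,0],"claw":26},{"delta_pos":[0.038,-0.01,0.065],"delta_rot":[0,0,0],"claw":26},{"delta_pos":[0.047,-0.0124,0.0727],"delta_rot":[0,0,0],"claw":26},{"delta_pos":[0.058,-0.015,0.0795],"delta_rot":[0,0,0],"claw":26},{"delta_pos":[0.0685,-0.018,0.0853],"delta_rot":[0,0,0],"claw":26},{"delta_pos":[0.08,-0.021,0.0898],"delta_rot":[0,0,0],"claw":26},{"delta_pos":[0.0916,-0.024,0.0933],"delta_rot":[0,0,0],"claw":26},{"delta_pos":[0.0916,-0.024,0.0933],"delta_rot":[0,0,0],"claw":26}]}}

```text
time: 3.08
eef_pos: [0.6503, 0.0938, 0.1774]
tcp_rot: [0.078, 0.603, -0.102, 0.787]
contact_force: [-2.1, -0.9, -2.6]
opening: 0.345
```

Run:
```python
from h import *
st()
```

```text
t3.08 p [0.6503 0.0938 0.1774] x [ 0.251 -0.067 -0.966] y [ 0.255  0.967 -0.001] F [-2.1 -0.9 -2.6] T [-0.13  0.69 -0.09] o 0.345
```

Call:
{"op": "play_rows", "data": {"targets": [{"delta_pos":[0,0,0],"delta_rot":[0,0,0],"claw":50},{"delta_pos":[0,0,0],"delta_rot":[0,0,0],"claw":60},{"delta_pos":[0,0,0],"delta_rot":[0,0,0],"claw":60},{"delta_pos":[-0.005,0.001,0.03],"delta_rot":[0,0,0],"claw":60},{"delta_pos":[-0.01,0.002,0.07],"delta_rot":[0,0,0],"claw":60},{"delta_pos":[-0.02,-0.02,0.1],"delta_rot":[0.005,0.02,0],"claw":60},{"delta_pos":[-0.2,-0.423,0.103],"delta_rot":[0.021,0.081,0],"claw":60},{"delta_pos":[-0.2,-0.423,0.103],"delta_rot":[0.021,0.081,0],"claw":60},{"delta_pos":[-0.2,-0.423,0.103],"delta_rot":[0.021,0.081,0],"claw":60},{"delta_pos":[-0.2,-0.423,0.103],"delta_rot":[0.021,0.081,0],"claw":60},{"delta_pos":[-0.2,-0.423,0.103],"delta_rot":[0.021,0.081,0],"claw":60},{"delta_pos":[-0.2,-0.423,0.103],"delta_rot":[0.021,0.081,0],"claw":60},{"delta_pos":[-0.2,-0.423,0.103],"delta_rot":[0.021,0.081,0],"claw":60},{"delta_pos":[-0.2,-0.423,0.103],"delta_rot":[0.021,0.081,0],"claw":60},{"delta_pos":[-0.2,-0.423,0.103],"delta_rot":[0.021,0.081,0],"claw":60},{"delta_pos":[-0.2,-0.423,0.103],"delta_rot":[0.021,0.081,0],"claw":60},{"delta_pos":[-0.2,-0.423,0.103],"delta_rot":[0.021,0.081,0],"claw":60},{"delta_pos":[-0.2,-0.423,0.103],"delta_rot":[0.021,0.081,0],"claw":60},{"delta_pos":[-0.2,-0.423,0.103],"delta_rot":[0.021,0.081,0],"claw":60},{"delta_pos":[-0.2,-0.423,0.103],"delta_rot":[0.021,0.081,0],"claw":60}]}}

```text
time: 4.75
eef_pos: [0.4506, -0.3287, 0.281]
tcp_rot: [0.09, 0.701, -0.092, 0.702]
contact_force: [0.1, 0.0, -0.2]
opening: 0.706
```

Run:
```python
from h import *
st();W=ctrl.calibration("wrist");im=ctrl.read_camera("wrist");b=ctrl.read_camera("side");c=ctrl.read_camera("scene")
for n,i in(("w3",im),("s3",b),("c3",c)):cv2.imwrite(f"pics/{n}.png",i)
h=cv2.cvtColor(im,cv2.COLOR_BGR2HSV);m=cv2.inRange(h,(0,190,100),(3,255,255))|cv2.inRange(h,(176,190,100),(180,255,255))
for k in cv2.findContours(m,0,1)[0]:
    if cv2.contourArea(k)>40:print(cv2.contourArea(k),cv2.boundingRect(k))
o=np.zeros((600,800,3),np.uint8);o[:420,:400]=im[:,80:480]
B=cv2.resize(b[100:300,200:400],(400,400),interpolation=2);o[:400,400:]=B
C=cv2.resize(c[190:290,235:360],(225,180));o[420:,:225]=C
cv2.imwrite("pics/v3.png",o)
```

```text
t4.75 p [ 0.4506 -0.3287  0.281 ] x [ 0.001 -0.003 -1.   ] y [ 0.254  0.967 -0.002] F [ 0.1  0.  -0.2] T [-0.02 -0.   -0.  ] o 0.706
147.5 (118, 405, 20, 15)
3951.0 (0, 307, 100, 105)
2191.0 (7, 262, 137, 60)
```

View pics/v3.png

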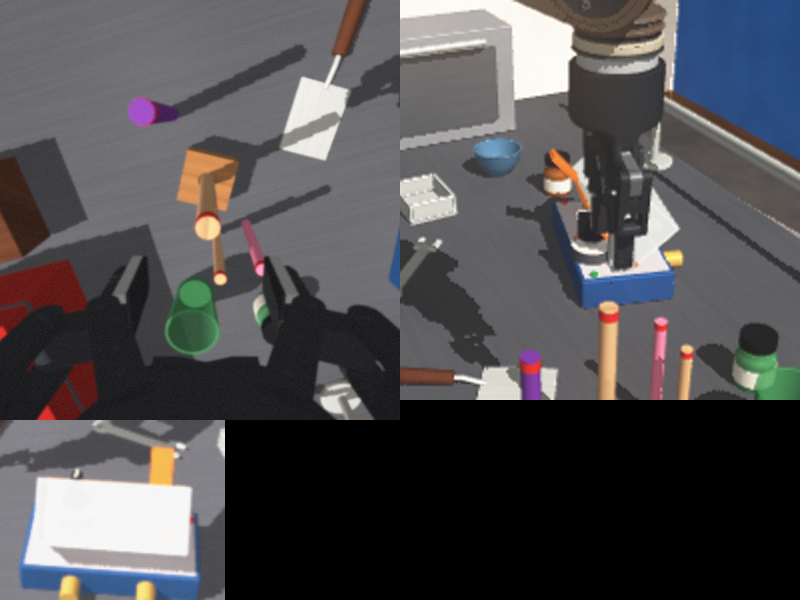

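The guard is resting at about 0.9 rad with its tab up. In the wrist image the pin top is at (288,227) and it enters the block at about (287,180).

Run:
```python
from h import *
np.set_printoptions(suppress=True,precision=4)
W=ctrl.calibration("wrist")
p=onz(W,288,227,.2);print(p,onz(W,287,178,.04))
M=lean(0);goal(np.r_[p[:2],.178],M)
d=ctrl.calibration("side");c=ctrl.calibration("scene")
for th in(.6,.8,1.,1.2):
    q=pod(.015-.138*np.cos(th),.062,.045+.138*np.sin(th));print(th,proj(d,q).round(0),proj(c,q).round(0))
# tab tip in v3: side crop (557,155)->
print((200+157/2,100+155/2),(235+162/1.8,190+27/1.8))
```

```text
[ 0.4504 -0.3258  0.2   ] [ 0.4474 -0.3253  0.04  ]
dpos [-0.0006, 0.0021, -0.0966] drot [0.0007, -0.0, 0.0001] rows rot 0.0
0.6 [267. 186.] [325. 208.]
0.8 [272. 179.] [326. 205.]
1.0 [280. 173.] [326. 205.]
1.2 [288. 168.] [326. 207.]
(278.5, 177.5) (325.0, 205.0)
```

Call:
{"op": "play_rows", "data": {"targets": [{"delta_pos":[-0.0005,0.002,-0.035],"delta_rot":[0,0,0],"claw":60},{"delta_pos":[-0.0005,0.002,-0.07],"delta_rot":[0,0,0],"claw":60},{"delta_pos":[-0.0005,0.002,-0.097],"delta_rot":[0,0,0],"claw":60},{"delta_pos":[-0.0005,0.002,-0.097],"delta_rot":[0,0,0],"claw":35},{"delta_pos":[-0.0005,0.002,-0.097],"delta_rot":[0,0,0],"claw":12},{"delta_pos":[-0.0005,0.002,-0.097],"delta_rot":[0,0,0],"claw":12},{"delta_pos":[-0.0005,0.002,-0.097],"delta_rot":[0,0,0],"claw":12},{"delta_pos":[-0.0005,0.002,-0.097],"delta_rot":[0,0,0],"claw":12},{"delta_pos":[-0.0005,0.002,-0.097],"delta_rot":[0,0,0],"claw":12}], "newtons": 50}}

```text
time: 5.65
eef_pos: [0.4517, -0.3269, 0.1865]
tcp_rot: [0.088, 0.7, -0.092, 0.703]
contact_force: [-0.1, -0.1, 5.4]
opening: 0.186
```

Run:
```python
from h import *
st()
# pre-push spot: pin axis in front of tab, foot z .085
M=lean(0)
print("lifted over pod front");goal(pod(-.16,.066,.085+.168),M)
print("over hole");goal(pod(-.003,.066,.085+.168),M)
```

```text
t5.65 p [ 0.4517 -0.3269  0.1865] x [ 0.004 -0.006 -1.   ] y [ 0.253  0.968 -0.005] F [-0.1 -0.1  5.4] T [ 0.1  -0.01 -0.02] o 0.186
lifted over pod front
dpos [0.0581, 0.4621, 0.0725] drot [0.0018, 0.0011, 0.0001] rows rot 0.1
over hole
dpos [0.21, 0.4225, 0.0725] drot [0.0018, 0.0011, 0.0001] rows rot 0.1
```

Call:
{"op": "play_rows", "data": {"targets": [{"delta_pos":[0,0,0.02],"delta_rot":[0.002,0.001,0],"claw":12},{"delta_pos":[0,0,0.05],"delta_rot":[0.002,0.001,0],"claw":12},{"delta_pos":[0,0,0.085],"delta_rot":[0.002,0.001,0],"claw":12},{"delta_pos":[0.004,0.02,0.1],"delta_rot":[0.002,0.001,0],"claw":12},{"delta_pos":[0.01,0.05,0.1],"delta_rot":[0.002,0.001,0],"claw":12},{"delta_pos":[0.015,0.09,0.1],"delta_rot":[0.002,0.001,0],"claw":12},{"delta_pos":[0.02,0.13,0.1],"delta_rot":[0.002,0.001,0],"claw":12},{"delta_pos":[0.025,0.17,0.1],"delta_rot":[0.002,0.001,0],"claw":12},{"delta_pos":[0.03,0.21,0.1],"delta_rot":[0.002,0.001,0],"claw":12},{"delta_pos":[0.035,0.25,0.1],"delta_rot":[0.002,0.001,0],"claw":12},{"delta_pos":[0.04,0.29,0.1],"delta_rot":[0.002,0.001,0],"claw":12},{"delta_pos":[0.044,0.33,0.1],"delta_rot":[0.002,0.001,0],"claw":12},{"delta_pos":[0.048,0.37,0.1],"delta_rot":[0.002,0.001,0],"claw":12},{"delta_pos":[0.052,0.41,0.095],"delta_rot":[0.002,0.001,0],"claw":12},{"delta_pos":[0.055,0.435,0.085],"delta_rot":[0.002,0.001,0],"claw":12},{"delta_pos":[0.058,0.455,0.08],"delta_rot":[0.002,0.001,0],"claw":12},{"delta_pos":[0.058,0.462,0.08],"delta_rot":[0.002,0.001,0],"claw":12},{"delta_pos":[0.058,0.462,0.08],"delta_rot":[0.002,0.001,0],"claw":12}]}}

```text
time: 7.15
eef_pos: [0.5094, 0.1363, 0.2666]
tcp_rot: [0.089, 0.701, -0.089, 0.701]
contact_force: [1.1, 0.3, -1.0]
opening: 0.188
```

Run:
```python
from h import *
np.set_printoptions(suppress=True,precision=4)
s,r=st();im=ctrl.read_camera("side");c=ctrl.read_camera("scene");w=ctrl.read_camera("wrist")
for n,i in(("w4",w),("s4",im),("c4",c)):cv2.imwrite(f"pics/{n}.png",i)
D=ctrl.calibration("side");f=s["eef_pos"]+.1765*r[:,0];print("foot expected",f,proj(D,f),"top",proj(D,s["eef_pos"]-.0135*r[:,0]))
f=s["eef_pos"]+.1765*r[:,0];print("wrist foot",proj(ctrl.calibration("wrist"),f))
o=np.zeros((600,800,3),np.uint8)
o[:420,:400]=w[:,80:480]
o[:400,400:]=cv2.resize(im[110:270,210:370],(400,400),interpolation=2)
o[420:,:300]=cv2.resize(c[180:270,260:410],(300,180),interpolation=2)
cv2.imwrite("pics/v4.png",o)
```

```text
t7.15 p [0.5094 0.1363 0.2666] x [ 0.     0.001 -1.   ] y [0.25  0.968 0.001] F [ 1.1  0.3 -1. ] T [-0.02  0.01 -0.05] o 0.188
foot expected [0.5095 0.1364 0.0901] [246.1867 196.8974] top [242.882 135.078]
wrist foot [287.1225 193.178 ]
```

View pics/v4.png

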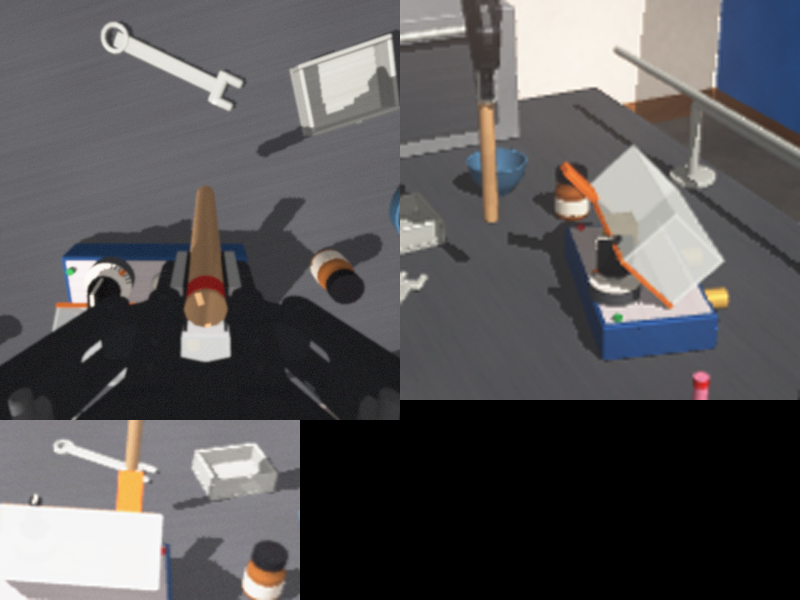

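Pin is upright with its foot where expected (side view about (246,198)). I'll refine the socket centre from the near-overhead first wrist picture.

Run:
```python
from h import *
np.set_printoptions(suppress=True,precision=4)
W0=dict(ctrl.calibration("wrist"));W0["camera_from_world"]=np.array([[1,.0006,-.0015,-.6741],[.0011,-.9528,.3038,-.0398],[-.0013,-.3038,-.9527,.38],[0,0,0,1]])
im=cv2.imread("pics/w0.png")
print(im[95,240:305,:].astype(int)[:, [0,2]].tolist())
lab=cv2.cvtColor(im,cv2.COLOR_BGR2LAB)[:,:,2].astype(int);sub=lab[60:130,238:308]
m=((sub>138)).astype(np.uint8)*255
c=max(cv2.findContours(m,0,1)[0],key=cv2.contourArea);r=cv2.minAreaRect(c);ctr=np.array(r[0])+[238,60];print("block",r,ctr)
q=onz(W0,*ctr,.075);print(q,(q-O)@ex,(q-O)@ey)
f=np.zeros_like(m);cv2.drawContours(f,[c],-1,255,-1);h=cv2.bitwise_and(cv2.erode(f,np.ones((7,7))),255-m)
for k in cv2.findContours(h,0,1)[0]:
    if cv2.contourArea(k)>20:
        M=cv2.moments(k);p=np.array([M["m10"],M["m01"]])/M["m00"]+[238,60];q=onz(W0,*p,.075);print("hole",cv2.contourArea(k),p,q,(q-O)@ex,(q-O)@ey)
```

```text
[[189, 193], [188, 194], [187, 191], [188, 191], [187, 193], [188, 192], [189, 193], [187, 193], [187, 189], [180, 182], [180, 183], [172, 179], [174, 189], [171, 193], [174, 195], [171, 194], [174, 197], [173, 195], [175, 197], [173, 194], [170, 190], [171, 187], [172, 187], [177, 189], [185, 193], [190, 197], [188, 193], [190, 196], [189, 194], [191, 195], [190, 194], [192, 197], [188, 192], [189, 195], [189, 194], [189, 194], [187, 191], [187, 193], [190, 193], [186, 192], [188, 195], [184, 193], [176, 192], [173, 193], [170, 193], [170, 194], [171, 197], [172, 195], [172, 197], [170, 194], [172, 190], [171, 183], [167, 176], [168, 172], [171, 175], [169, 175], [170, 175], [168, 173], [171, 176], [167, 173], [168, 173], [168, 173], [169, 175], [168, 173], [170, 175]]Traceback (most recent call last):
  File "<stdin>", line 8, in <module>
ValueError: max() iterable argument is empty
```

Run:
```python
from h import *
np.set_printoptions(suppress=True,precision=4)
W0=dict(ctrl.calibration("wrist"));W0["camera_from_world"]=np.array([[1,.0006,-.0015,-.6741],[.0011,-.9528,.3038,-.0398],[-.0013,-.3038,-.9527,.38],[0,0,0,1]])
im=cv2.imread("pics/w0.png").astype(int)
d=cv2.GaussianBlur((im[:,:,2]-im[:,:,0]).astype(np.float32),(5,5),1)
sub=d[60:130,238:308];m=(sub>11).astype(np.uint8)*255;m=cv2.morphologyEx(m,cv2.MORPH_OPEN,np.ones((3,3)))
c=max(cv2.findContours(m,0,1)[0],key=cv2.contourArea);r=cv2.minAreaRect(c);ctr=np.array(r[0])+[238,60];print("block",r,ctr)
q=onz(W0,*ctr,.075);print(q,(q-O)@ex,(q-O)@ey)
f=np.zeros_like(m);cv2.drawContours(f,[c],-1,255,-1);h=cv2.bitwise_and(cv2.erode(f,np.ones((5,5))),255-m)
for k in cv2.findContours(h,0,1)[0]:
    if cv2.contourArea(k)>20:
        (p,rad)=cv2.minEnclosingCircle(k);p=np.array(p)+[238,60];q=onz(W0,*p,.075);print("hole",cv2.contourArea(k),rad,p,q,(q-O)@ex,(q-O)@ey)
```

```text
block ((33.29411697387695, 33.82353210449219), (39.775840759277344, 42.68627166748047), 14.03624439239502) [271.2941  93.8235]
[0.661  0.0976 0.075 ] -0.004159492454227205 0.0677833590420405
hole 245.0 9.750455856323242 [271.9167  95.25  ] [0.6615 0.0964 0.075 ] -0.0032894585316981854 0.06671059669082556
```

Run:
```python
from h import *
np.set_printoptions(suppress=True,precision=1)
W=ctrl.calibration("wrist");s,r=st();f=s["eef_pos"]
for o in(-.004,-.002,0,.002):print(o,"top",proj(W,f+o*ex+[0,0,.0135]),"foot",proj(W,f+o*ex-[0,0,.1765]))
im=cv2.imread("pics/w4.png")
cv2.imwrite("pics/v5.png",np.hstack([cv2.resize(im[170:350,230:340],(366,600),interpolation=2),cv2.resize(cv2.imread("pics/s4.png")[140:205,225:272],(434,600),interpolation=2)]))
g=cv2.cvtColor(im,cv2.COLOR_BGR2HSV)
for v in (200,220,240,260):
    row=im[v].astype(int);k=np.nonzero((row[:,2]-row[:,0])>35)[0];k=k[(k>255)&(k<315)];print(v,k.min(),k.max())
k=(im[:,285,2].astype(int)-im[:,285,0]);print([(v,int(k[v])) for v in range(180,196)],[(v,int(k[v])) for v in range(270,335,3)])
```

```text
t7.30 p [0.5 0.1 0.3] x [ 0.  0. -1.] y [0.3 1.  0. ] F [ 0.3  0.6 -0.7] T [ 0. -0. -0.] o 0.185
-0.004 top [284.9 302.6] foot [285.1 190.6]
-0.002 top [284.9 306.8] foot [285.1 192.5]
0 top [284.9 310.8] foot [285.1 194.4]
0.002 top [284.9 314.9] foot [285.1 196.3]
200 276 293
220 274 295
240 271 298
260 271 300
[(180, -1), (181, -3), (182, -3), (183, -2), (184, 3), (185, 22), (186, 40), (187, 49), (188, 50), (189, 51), (190, 49), (191, 49), (192, 49), (193, 50), (194, 51), (195, 49)] [(270, 48), (273, 49), (276, 92), (279, 97), (282, 98), (285, 96), (288, 71), (291, 54), (294, 55), (297, 59), (300, 59), (303, 66), (306, 57), (309, 57), (312, 58), (315, 57), (318, 62), (321, 61), (324, 83), (327, 46), (330, 4), (333, 3)]
```

View pics/v5.png

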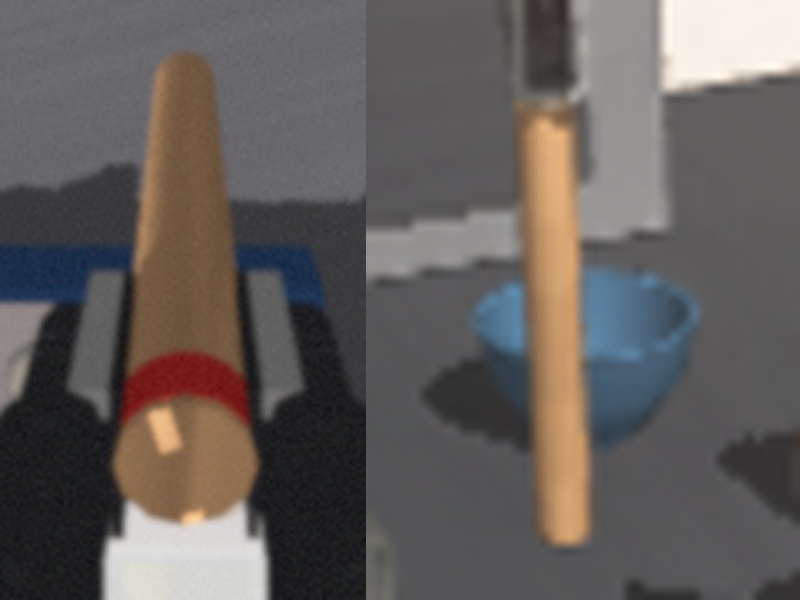

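Pin is well held, about 1 mm toward the front in the jaws. I'll push the tab back towards the hole, with the foot about 11 mm above the socket mouth.

Call:
{"op": "play_rows", "data": {"targets": [{"delta_pos":[0.012,-0.003,-0.003],"delta_rot":[0,0,0],"claw":12},{"delta_pos":[0.024,-0.0065,-0.003],"delta_rot":[0,0,0],"claw":12},{"delta_pos":[0.036,-0.0095,-0.003],"delta_rot":[0,0,0],"claw":12},{"delta_pos":[0.048,-0.0125,-0.003],"delta_rot":[0,0,0],"claw":12},{"delta_pos":[0.06,-0.016,-0.003],"delta_rot":[0,0,0],"claw":12},{"delta_pos":[0.07,-0.0185,-0.003],"delta_rot":[0,0,0],"claw":12},{"delta_pos":[0.08,-0.021,-0.003],"delta_rot":[0,0,0],"claw":12},{"delta_pos":[0.09,-0.0235,-0.003],"delta_rot":[0,0,0],"claw":12},{"delta_pos":[0.1,-0.0265,-0.003],"delta_rot":[0,0,0],"claw":12},{"delta_pos":[0.108,-0.0285,-0.003],"delta_rot":[0,0,0],"claw":12},{"delta_pos":[0.116,-0.0305,-0.003],"delta_rot":[0,0,0],"claw":12},{"delta_pos":[0.124,-0.0325,-0.003],"delta_rot":[0,0,0],"claw":12},{"delta_pos":[0.132,-0.035,-0.003],"delta_rot":[0,0,0],"claw":12},{"delta_pos":[0.14,-0.037,-0.003],"delta_rot":[0,0,0],"claw":12},{"delta_pos":[0.147,-0.0385,-0.003],"delta_rot":[0,0,0],"claw":12},{"delta_pos":[0.153,-0.04,-0.003],"delta_rot":[0,0,0],"claw":12},{"delta_pos":[0.153,-0.04,-0.003],"delta_rot":[0,0,0],"claw":12},{"delta_pos":[0.153,-0.04,-0.003],"delta_rot":[0,0,0],"claw":12}]}}

```text
time: 8.8
eef_pos: [0.6637, 0.0938, 0.264]
tcp_rot: [0.09, 0.7, -0.09, 0.702]
contact_force: [-0.5, 0.8, -0.2]
opening: 0.185
```

Run:
```python
from h import *
np.set_printoptions(suppress=True,precision=4)
s,r=st();im=ctrl.read_camera("side");cv2.imwrite("pics/s6.png",im);c=ctrl.read_camera("scene");cv2.imwrite("pics/c6.png",c)
D=ctrl.calibration("side");f=s["eef_pos"];print("foot exp",proj(D,f-.001*ex-[0,0,.1765]),"hole",proj(D,[.6614,.0965,.075]))
o=np.hstack([cv2.resize(im[120:250,250:350],(460,600),interpolation=2),cv2.resize(c[150:290,280:360],(340,600),interpolation=2)]);cv2.imwrite("pics/v6.png",o)
```

```text
t8.80 p [0.6637 0.0938 0.264 ] x [ 0.003 -0.    -1.   ] y [0.254 0.967 0.   ] F [-0.5  0.8 -0.2] T [-0.03  0.12 -0.01] o 0.185
foot exp [298.3874 193.3718] hole [297.552  196.7942]
```

View pics/v6.png

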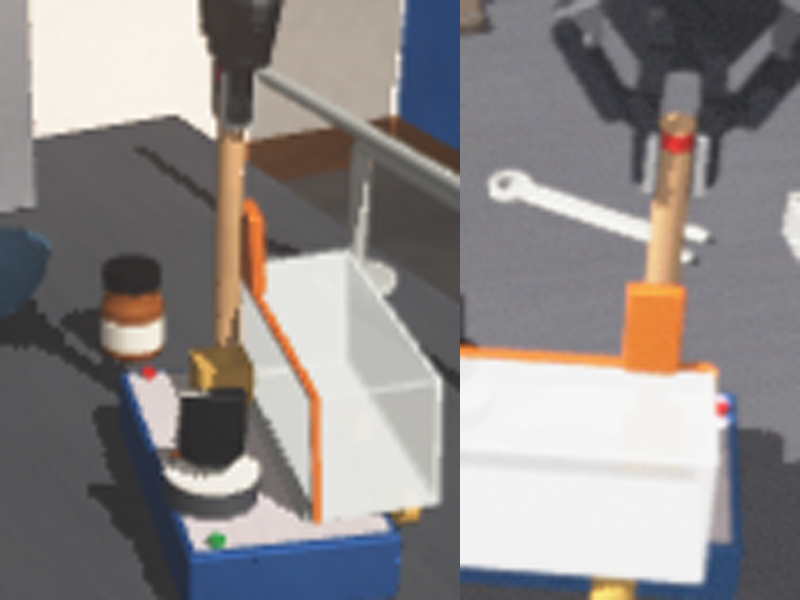

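Guard is nearly upright against the pin, with the foot just above the brass block at about (222,360) in the crop. I'll correct a small offset and lower slowly.

Call:
{"op": "play_rows", "data": {"targets": [{"delta_pos":[-0.001,0.0025,0],"delta_rot":[0,0,0],"claw":12},{"delta_pos":[-0.001,0.0025,-0.003],"delta_rot":[0,0,0],"claw":12},{"delta_pos":[-0.001,0.0025,-0.006],"delta_rot":[0,0,0],"claw":12},{"delta_pos":[-0.001,0.0025,-0.008],"delta_rot":[0,0,0],"claw":12},{"delta_pos":[-0.001,0.0025,-0.01],"delta_rot":[0,0,0],"claw":12},{"delta_pos":[-0.001,0.0025,-0.0115],"delta_rot":[0,0,0],"claw":12},{"delta_pos":[-0.001,0.0025,-0.013],"delta_rot":[0,0,0],"claw":12},{"delta_pos":[-0.001,0.0025,-0.013],"delta_rot":[0,0,0],"claw":12}]}}

```text
time: 9.57
eef_pos: [0.6619, 0.0965, 0.2504]
tcp_rot: [0.09, 0.701, -0.09, 0.702]
contact_force: [-0.6, 0.3, -1.0]
opening: 0.187
```

Run:
```python
from h import *
s,r=st();p=s["eef_pos"]-O;print("pin pod",(p@ex-.001).round(4),(p@ey).round(4),"foot z",s["eef_pos"][2]-.1765)
```

```text
t9.57 p [0.6619 0.0965 0.2504] x [ 0.002 -0.    -1.   ] y [0.253 0.967 0.   ] F [-0.6  0.3 -1. ] T [ 0.07  0.13 -0.02] o 0.187
pin pod -0.0039 0.0669 foot z 0.07394932626288558
```

Call:
{"op": "play_rows", "data": {"targets": [{"delta_pos":[0,0,-0.001],"delta_rot":[0,0,0],"claw":12},{"delta_pos":[0,0,-0.002],"delta_rot":[0,0,0],"claw":12},{"delta_pos":[0,0,-0.003],"delta_rot":[0,0,0],"claw":12},{"delta_pos":[0,0,-0.004],"delta_rot":[0,0,0],"claw":12},{"delta_pos":[0,0,-0.005],"delta_rot":[0,0,0],"claw":12},{"delta_pos":[0,0,-0.005],"delta_rot":[0,0,0],"claw":12}]}}

```text
time: 10.07
eef_pos: [0.6619, 0.0965, 0.2452]
tcp_rot: [0.09, 0.701, -0.09, 0.702]
contact_force: [-0.7, 0.2, 0.2]
opening: 0.188
```

Run:
```python
from h import *
s,r=st();p=s["eef_pos"]-O;print("pin pod",(p@ex-.001).round(4),(p@ey).round(4),"foot z",s["eef_pos"][2]-.1765)
```

```text
t10.07 p [0.6619 0.0965 0.2452] x [ 0.002 -0.    -1.   ] y [0.253 0.967 0.   ] F [-0.7  0.2  0.2] T [0.08 0.16 0.02] o 0.188
pin pod -0.0039 0.0669 foot z 0.06868577546244861
```

The pin is entering the hole freely.

Call:
{"op": "play_rows", "data": {"targets": [{"delta_pos":[0,0,-0.002],"delta_rot":[0,0,0],"claw":12},{"delta_pos":[0,0,-0.004],"delta_rot":[0,0,0],"claw":12},{"delta_pos":[0,0,-0.006],"delta_rot":[0,0,0],"claw":12},{"delta_pos":[0,0,-0.008],"delta_rot":[0,0,0],"claw":12},{"delta_pos":[0,0,-0.01],"delta_rot":[0,0,0],"claw":12},{"delta_pos":[0,0,-0.012],"delta_rot":[0,0,0],"claw":12},{"delta_pos":[0,0,-0.014],"delta_rot":[0,0,0],"claw":12},{"delta_pos":[0,0,-0.016],"delta_rot":[0,0,0],"claw":12},{"delta_pos":[0,0,-0.0175],"delta_rot":[0,0,0],"claw":12},{"delta_pos":[0,0,-0.019],"delta_rot":[0,0,0],"claw":12},{"delta_pos":[0,0,-0.019],"delta_rot":[0,0,0],"claw":12}]}}

```text
time: 10.98
eef_pos: [0.6618, 0.0965, 0.2257]
tcp_rot: [0.09, 0.701, -0.09, 0.702]
contact_force: [-0.9, 1.0, -0.9]
opening: 0.187
```

Call:
{"op": "play_rows", "data": {"targets": [{"delta_pos":[0,0,-0.001],"delta_rot":[0,0,0],"claw":12},{"delta_pos":[0,0,-0.002],"delta_rot":[0,0,0],"claw":12},{"delta_pos":[0,0,-0.002],"delta_rot":[0,0,0],"claw":12}]}}

```text
time: 11.23
eef_pos: [0.6618, 0.0964, 0.2234]
tcp_rot: [0.09, 0.701, -0.09, 0.702]
contact_force: [-0.6, 0.6, -0.2]
opening: 0.191
```

Foot is now at about z = 0.047, so I'll step down in small increments until contact.

Call:
{"op": "play_rows", "data": {"targets": [{"delta_pos":[0,0,-0.0007],"delta_rot":[0,0,0],"claw":12},{"delta_pos":[0,0,-0.0014],"delta_rot":[0,0,0],"claw":12},{"delta_pos":[0,0,-0.0014],"delta_rot":[0,0,0],"claw":12}]}}

```text
time: 11.48
eef_pos: [0.6618, 0.0964, 0.2219]
tcp_rot: [0.09, 0.701, -0.09, 0.702]
contact_force: [-0.2, 0.4, -0.9]
opening: 0.186
```

Call:
{"op": "play_rows", "data": {"targets": [{"delta_pos":[0,0,-0.0007],"delta_rot":[0,0,0],"claw":12},{"delta_pos":[0,0,-0.0012],"delta_rot":[0,0,0],"claw":12},{"delta_pos":[0,0,-0.0012],"delta_rot":[0,0,0],"claw":12}]}}

```text
time: 11.73
eef_pos: [0.662, 0.0964, 0.2215]
tcp_rot: [0.09, 0.701, -0.09, 0.702]
contact_force: [-2.2, 0.4, 2.5]
opening: 0.188
```

Call:
{"op": "play_rows", "data": {"targets": [{"delta_pos":[0,0,-0.001],"delta_rot":[0,0,0],"claw":12},{"delta_pos":[0,0,-0.001],"delta_rot":[0,0,0],"claw":12}]}}

```text
time: 11.9
eef_pos: [0.6621, 0.0964, 0.2215]
tcp_rot: [0.09, 0.7, -0.09, 0.702]
contact_force: [-2.5, -0.2, 5.3]
opening: 0.187
```

The pin stands on the panel (5 N felt). I'll release and rise.

Call:
{"op": "play_rows", "data": {"targets": [{"delta_pos":[0,0,0.001],"delta_rot":[0,0,0],"claw":30},{"delta_pos":[0,0,0.001],"delta_rot":[0,0,0],"claw":40},{"delta_pos":[0,0,0.001],"delta_rot":[0,0,0],"claw":50},{"delta_pos":[0,0,0.005],"delta_rot":[0,0,0],"claw":50},{"delta_pos":[0,0,0.02],"delta_rot":[0,0,0],"claw":50},{"delta_pos":[0,0,0.05],"delta_rot":[0,0,0],"claw":50},{"delta_pos":[0,0,0.085],"delta_rot":[0,0,0],"claw":50},{"delta_pos":[-0.05,-0.03,0.085],"delta_rot":[0,0,0],"claw":50},{"delta_pos":[-0.06,-0.07,0.085],"delta_rot":[0,0,0],"claw":50},{"delta_pos":[-0.07,-0.096,0.085],"delta_rot":[0,0,0],"claw":50},{"delta_pos":[-0.07,-0.096,0.085],"delta_rot":[0,0,0],"claw":50},{"delta_pos":[-0.07,-0.096,0.085],"delta_rot":[0,0,0],"claw":50}]}}

```text
time: 12.9
eef_pos: [0.5917, -0.0013, 0.3069]
tcp_rot: [0.091, 0.7, -0.092, 0.702]
contact_force: [0.3, 0.2, 0.2]
opening: 0.586
```

Run:
```python
from h import *
np.set_printoptions(suppress=True,precision=3)
s,r=st();print(s["qpos"]);w=ctrl.read_camera("wrist");b=ctrl.read_camera("side");cv2.imwrite("pics/w7.png",w);cv2.imwrite("pics/s7.png",b)
W=ctrl.calibration("wrist");k=proj(W,pod(-.033,-.045,.117));print(k,"cam_from_world",W["camera_from_world"].tolist())
u,v=int(k[0]),int(k[1]);u0,v0=max(0,u-67),max(0,min(320,v-50));print("crop",u0,v0)
o=np.zeros((600,800,3),np.uint8)
o[:400,:532]=cv2.resize(w[v0:v0+100,u0:u0+133],(532,400),interpolation=2)
o[:600,540:]=cv2.resize(b[140:250,270:318],(260,600),interpolation=2)
cv2.imwrite("pics/v7.png",o)
```

```text
t12.90 p [ 0.592 -0.001  0.307] x [ 0.003 -0.001 -1.   ] y [0.257 0.967 0.   ] F [0.3 0.2 0.2] T [0.03 0.05 0.03] o 0.586
[-0.174  0.067  1.735  0.     1.337 -1.485]
[283.75  202.722] cam_from_world [[0.2530756881414777, 0.9674464798065157, 6.914984535748548e-05, -0.1505794699262424], [0.920783519970456, -0.24089098810224432, 0.3068048910984696, -0.6011812522035679], [0.2968339694552106, -0.07758118690190256, -0.9517724276403248, 0.25218075099608245], [0.0, 0.0, 0.0, 1.0]]
crop 216 152
```

View pics/v7.png

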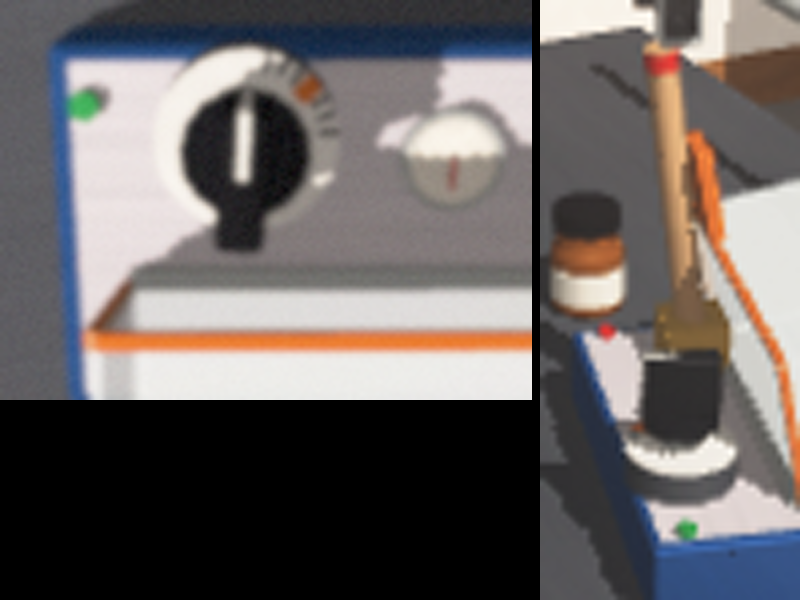

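Pin stands in the socket with the tab leaning on it. The knob skirt centre is at crop (245,150), the dial centre at (247,137), the mark at (308,88) and the bar's back end at (240,250).

Run:
```python
from h import *
np.set_printoptions(suppress=True,precision=4)
W=ctrl.calibration("wrist");w=cv2.imread("pics/w7.png")
def P(cx,cy,z):
    q=onz(W,216+cx/4,152+cy/4,z);print(cx,cy,z,q,"pod",((q-O)@ex).round(4),((q-O)@ey).round(4));return q
P(245,150,.083);P(247,137,.065);P(240,250,.117);P(240,185,.117);P(247,85,.117);P(308,88,.066)
h=cv2.cvtColor(w,cv2.COLOR_BGR2HSV);m=cv2.inRange(h,(3,120,80),(18,255,255));m[:160]=0;m[185:]=0;m[:,:280]=0;m[:,310:]=0
M=cv2.moments(m);u,v=M["m10"]/M["m00"],M["m01"]/M["m00"];q=onz(W,u,v,.065);print("mark",u,v,q,(q-O)@ex,(q-O)@ey)
k=cv2.inRange(w,(0,0,0),(55,55,55));k[:155]=0;k[220:]=0;k[:,:250]=0;k[:,305:]=0
c=max(cv2.findContours(k,0,1)[0],key=cv2.contourArea);print(cv2.boundingRect(c),cv2.contourArea(c))
for v in range(165,216,3):
    x=np.nonzero(k[v])[0];print(v,x.min() if len(x) else 0,x.max() if len(x) else 0,end="; ")
b=(w.min(2)>130).astype(np.uint8);
print()
for v in range(166,202,3):
    x=np.nonzero(b[v,268:286])[0]+268;print(v,x.tolist(),end="; ")
```

```text
245 150 0.083 [ 0.5965 -0.0103  0.083 ] pod -0.0394 -0.0529
247 137 0.065 [ 0.5968 -0.0102  0.065 ] pod -0.0391 -0.0527
240 250 0.117 [ 0.6156 -0.0159  0.117 ] pod -0.0195 -0.0536
240 185 0.117 [ 0.5976 -0.0111  0.117 ] pod -0.0381 -0.0534
247 85 0.117 [ 0.5717 -0.0021  0.117 ] pod -0.0654 -0.0513
308 88 0.066 [0.5864 0.0121 0.066 ] pod -0.0547 -0.0338
mark 292.68 173.68 [0.5861 0.0118 0.065 ] -0.05493346913955381 -0.034178649536886624
(263, 175, 30, 39) 576.5
165 0 0; 168 0 0; 171 0 0; 174 0 0; 177 271 285; 180 266 288; 183 264 290; 186 263 291; 189 263 292; 192 263 292; 195 263 291; 198 265 289; 201 268 287; 204 271 282; 207 271 280; 210 271 280; 213 271 280; 
166 [268, 269, 270, 271, 272, 273, 274, 275, 276, 277, 278, 279, 280, 281, 282, 283, 284, 285]; 169 [268, 269, 270, 271, 272, 273, 274, 275, 276, 277, 278, 279, 280, 281]; 172 [268, 269, 270, 271, 272, 273, 274, 275, 276, 277, 279, 280, 281, 282, 283, 284, 285]; 175 [268, 269, 270]; 178 []; 181 [275, 276, 277, 278]; 184 [275, 276, 277, 278]; 187 [275, 276, 277, 278]; 190 [275, 276, 277, 278]; 193 [275, 276, 277, 278]; 196 [275, 276, 277]; 199 [];
```

Run:
```python
from h import *
goal(np.array([.5967,-.0103,.110]),lean(0))
```

```text
dpos [0.0044, -0.0108, -0.1906] drot [0.0001, 0.0009, 0.0005] rows rot 0.0
```

Call:
{"op": "play_rows", "data": {"targets": [{"delta_pos":[0.0045,-0.01,-0.035],"delta_rot":[0,0,0],"claw":50},{"delta_pos":[0.0045,-0.01,-0.07],"delta_rot":[0,0,0],"claw":50},{"delta_pos":[0.0045,-0.01,-0.105],"delta_rot":[0,0,0],"claw":40},{"delta_pos":[0.0045,-0.01,-0.13],"delta_rot":[0,0,0],"claw":40},{"delta_pos":[0.0045,-0.01,-0.14],"delta_rot":[0,0,0],"claw":40},{"delta_pos":[0.0045,-0.01,-0.14],"delta_rot":[0,0,0],"claw":40},{"delta_pos":[0.0045,-0.01,-0.14],"delta_rot":[0,0,0],"claw":40}]}}

```text
time: 13.58
eef_pos: [0.5976, -0.0088, 0.1671]
tcp_rot: [0.09, 0.7, -0.09, 0.703]
contact_force: [-0.4, 0.1, -0.1]
opening: 0.47
```

Run:
```python
from h import *
s,r=st();w=ctrl.read_camera("wrist");cv2.imwrite("pics/w8.png",w);st()
goal(np.array([.5967,-.0103,.110]),lean(0))
W=ctrl.calibration("wrist");print(proj(W,[.5967,-.0103,.117]))
for a in(-.02,.02):print(proj(W,np.array([.5967,-.0103,.117])+a*ex))
for v in range(150,420,12):
    x=np.nonzero(w[v].max(1)<60)[0];
    if len(x):
        sp=np.split(x,np.nonzero(np.diff(x)>2)[0]+1);print(v,[(int(q[0]),int(q[-1])) for q in sp if len(q)>8])
```

```text
t13.58 p [ 0.5976 -0.0088  0.1671] x [ 0.003 -0.    -1.   ] y [0.252 0.968 0.001] F [-0.4  0.1 -0.1] T [ 0.01  0.03 -0.01] o 0.470
t13.63 p [ 0.5983 -0.0091  0.1686] x [ 0.006 -0.001 -1.   ] y [0.253 0.968 0.001] F [ 0.5 -0.3  0.9] T [0.06 0.02 0.02] o 0.470
dpos [-0.0016, -0.0012, -0.0526] drot [0.0002, 0.0019, 0.0002] rows rot 0.0
[282.46752362 243.07110894]
[282.37437956 212.87332587]
[282.55462286 271.30913239]
150 [(316, 392), (431, 439), (547, 559)]
162 [(71, 95), (237, 495), (525, 559)]
174 [(35, 71), (470, 493), (500, 552)]
186 [(13, 49), (489, 538)]
198 [(0, 24), (487, 535)]
210 [(261, 277), (284, 299), (484, 534)]
222 [(255, 275), (284, 304), (481, 533)]
234 [(256, 274), (283, 303), (478, 533)]
246 [(267, 293), (476, 529)]
258 [(0, 36), (268, 287), (473, 519)]
270 [(0, 46), (217, 226), (238, 247), (269, 285), (324, 332), (345, 354), (471, 497)]
282 [(0, 50), (104, 118), (211, 222), (235, 246), (324, 336), (349, 358)]
294 [(0, 45), (70, 129), (200, 226), (233, 245), (326, 337), (345, 368)]
306 [(0, 19), (77, 128), (144, 175), (183, 242), (328, 382), (397, 425)]
318 [(86, 107), (128, 240), (331, 441)]
330 [(112, 237), (339, 456)]
342 [(6, 44), (97, 233), (337, 472)]
354 [(0, 51), (82, 139), (146, 235), (335, 423), (433, 488)]
366 [(0, 46), (66, 177), (191, 379), (395, 503)]
378 [(6, 33), (51, 167), (190, 379), (405, 518)]
390 [(35, 157), (189, 381), (415, 536)]
402 [(19, 147), (175, 394), (425, 552)]
414 [(0, 137), (161, 408), (435, 559)]
```

Run:
```python
from h import *
np.set_printoptions(suppress=True,precision=4)
W=ctrl.calibration("wrist");w=cv2.imread("pics/w8.png")
A=onz(W,277,264,.117);B=onz(W,279.5,222,.117);print(A,B,"yaw",np.arctan2((A-B)[1],(A-B)[0]))
k=w[:,277].max(1);print([(v,int(k[v])) for v in range(258,290,2)])
for z,v in((.083,222),(.083,234)):
    x=[onz(W,u,v,z) for u in(255.5,303.5)];print("skirt mid",np.mean(x,0),np.linalg.norm(x[0]-x[1]))
C=onz(W,277,276,.117);print("back end",C, "axis", C-.02*(A-B)/np.linalg.norm(A-B))
print("TCP px",proj(W,ctrl.get_state()["eef_pos"]-[0,0,.03]),)
cv2.imwrite("pics/v8.png",cv2.resize(w[180:330,190:390],(800,600),interpolation=2))
```

```text
[ 0.61   -0.0174  0.117 ] [ 0.5826 -0.0085  0.117 ] yaw -0.3166884108264047
[(258, 36), (260, 32), (262, 37), (264, 34), (266, 37), (268, 34), (270, 32), (272, 81), (274, 196), (276, 224), (278, 223), (280, 224), (282, 223), (284, 224), (286, 223), (288, 224)]
skirt mid [ 0.5947 -0.0123  0.083 ] 0.0353143239326322
skirt mid [ 0.6039 -0.0148  0.083 ] 0.03579625548523876
back end [ 0.6185 -0.0197  0.117 ] axis [ 0.5995 -0.0135  0.117 ]
TCP px [284.9209 261.3479]
```

View pics/v8.png

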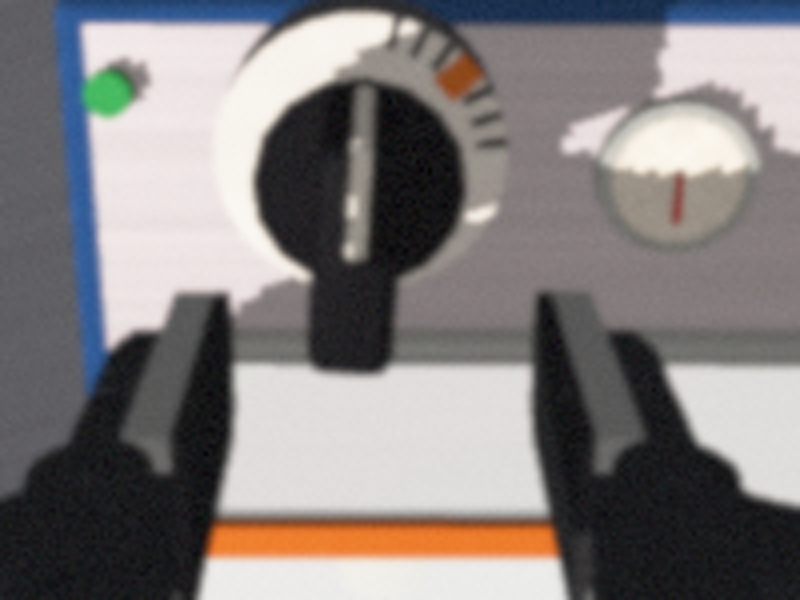

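The bar's axis sits about 4 mm to −y of the jaws, and the bar is yawed about 0.045 rad. The mark is at crop (460,76). I'll recompute the mark angle and descend.

Run:
```python
from h import *
np.set_printoptions(suppress=True,precision=4)
W=ctrl.calibration("wrist")
m=onz(W,190+460/4,180+76/4,.065)
for c in([.597,-.0128],[.5967,-.0115]):
    d=m[:2]-c;f=-ex[:2];print(m,np.hypot(*d),"angle cw from front",np.arctan2(d@ey[:2],d@f),"from bar",np.arctan2(d@ey[:2],d@f)-.045)
# dial centre from w8: outer dial left crop 213 right 508, top ~10
q=[onz(W,190+u/4,180+155/4,.065) for u in(213,508)];print("dial chord mid",np.mean(q,0))
s,r=st()
```

```text
[0.5876 0.0098 0.065 ] 0.024486410029975328 angle cw from front 0.9230274109873304 from bar 0.8780274109873304
[0.5876 0.0098 0.065 ] 0.023171625359951376 angle cw from front 0.9135149226033356 from bar 0.8685149226033355
dial chord mid [ 0.5986 -0.0132  0.065 ]
t13.63 p [ 0.5983 -0.0091  0.1686] x [ 0.006 -0.001 -1.   ] y [0.253 0.968 0.001] F [ 0.5 -0.3  0.9] T [0.06 0.02 0.02] o 0.470
```

Call:
{"op": "play_rows", "data": {"targets": [{"delta_pos":[-0.001,-0.0038,0],"delta_rot":[0,0,-0.0143],"claw":40},{"delta_pos":[-0.001,-0.0038,-0.02],"delta_rot":[0,0,-0.0143],"claw":40},{"delta_pos":[-0.001,-0.0038,-0.04],"delta_rot":[0,0,-0.0143],"claw":40},{"delta_pos":[-0.001,-0.0038,-0.051],"delta_rot":[0,0,-0.0143],"claw":40},{"delta_pos":[-0.001,-0.0038,-0.051],"delta_rot":[0,0,-0.0143],"claw":40},{"delta_pos":[-0.001,-0.0038,-0.051],"delta_rot":[0,0,-0.0143],"claw":40}]}}

```text
time: 14.13
eef_pos: [0.598, -0.0129, 0.1187]
tcp_rot: [0.106, 0.697, -0.106, 0.702]
contact_force: [-0.2, 0.2, -0.5]
opening: 0.47
```

Call:
{"op": "play_rows", "data": {"targets": [{"delta_pos":[0,0,-0.002],"delta_rot":[0,0,0],"claw":25},{"delta_pos":[0,0,-0.002],"delta_rot":[0,0,0],"claw":8},{"delta_pos":[0,0,-0.002],"delta_rot":[0,0,0],"claw":8},{"delta_pos":[0,0,-0.002],"delta_rot":[0,0,0],"claw":8},{"delta_pos":[0,0,-0.002],"delta_rot":[0,0,0],"claw":8},{"delta_pos":[0,0,-0.002],"delta_rot":[0,0,0],"claw":8}], "newtons": 60}}

```text
time: 14.63
eef_pos: [0.599, -0.0135, 0.118]
tcp_rot: [0.105, 0.695, -0.106, 0.703]
contact_force: [0.9, -3.5, 4.0]
opening: 0.148
```

```bash
python3 -c "
from h import *
st()"
```

```text
t14.63 p [ 0.599  -0.0135  0.118 ] x [ 0.01  -0.003 -1.   ] y [0.296 0.955 0.001] F [ 0.9 -3.5  4. ] T [-0.54 -0.1  -0.02] o 0.148
```

Call:
{"op": "play_rows", "data": {"targets": [{"delta_pos":[0,0,-0.001],"delta_rot":[0,0,0],"claw":8},{"delta_pos":[0,0,-0.002],"delta_rot":[0,0,0],"claw":8},{"delta_pos":[0,0,-0.003],"delta_rot":[0,0,0],"claw":8},{"delta_pos":[0,0,-0.004],"delta_rot":[0,0,0],"claw":8},{"delta_pos":[0,0,-0.005],"delta_rot":[0,0,0],"claw":8},{"delta_pos":[0,0,-0.005],"delta_rot":[0,0,0],"claw":8},{"delta_pos":[0,0,-0.005],"delta_rot":[0,0,0],"claw":8}]}}

```text
time: 15.22
eef_pos: [0.5991, -0.0136, 0.1143]
tcp_rot: [0.105, 0.696, -0.106, 0.703]
contact_force: [-3.3, -1.2, 9.6]
opening: 0.153
```

```bash
python3 -c "
from h import *
st()"
```

```text
t15.22 p [ 0.5991 -0.0136  0.1143] x [ 0.01  -0.003 -1.   ] y [0.296 0.955 0.   ] F [-3.3 -1.2  9.6] T [-0.25  0.65 -0.04] o 0.153
```

Call:
{"op": "play_rows", "data": {"targets": [{"delta_pos":[0,0,-0.002],"delta_rot":[0,0,0],"claw":8},{"delta_pos":[0,0,-0.0025],"delta_rot":[0,0,0],"claw":8},{"delta_pos":[0,0,-0.0025],"delta_rot":[0,0,0],"claw":8},{"delta_pos":[0,0,-0.0025],"delta_rot":[0,0,-0.01],"claw":8},{"delta_pos":[0,0,-0.0025],"delta_rot":[0,0,-0.02],"claw":8},{"delta_pos":[0,0,-0.0025],"delta_rot":[0,0,-0.035],"claw":8}]}}

```text
time: 15.72
eef_pos: [0.5991, -0.0138, 0.1134]
tcp_rot: [0.143, 0.689, -0.145, 0.695]
contact_force: [-4.5, -3.3, 11.2]
opening: 0.149
```

```bash
python3 -c "
from h import *
st()"
```

```text
t15.72 p [ 0.5991 -0.0138  0.1134] x [ 0.008 -0.004 -1.   ] y [ 0.399  0.917 -0.001] F [-4.5 -3.3 11.2] T [-0.32  0.8   0.04] o 0.149
```

Call:
{"op": "play_rows", "data": {"targets": [{"delta_pos":[0,0,-0.0017],"delta_rot":[0,0,-0.02],"claw":8},{"delta_pos":[0,0,-0.0017],"delta_rot":[0,0,-0.04],"claw":8},{"delta_pos":[0,0,-0.0017],"delta_rot":[0,0,-0.06],"claw":8},{"delta_pos":[0,0,-0.0017],"delta_rot":[0,0,-0.08],"claw":8},{"delta_pos":[0,0,-0.0017],"delta_rot":[0,0,-0.1],"claw":8},{"delta_pos":[-0.0003,-0.0003,-0.0017],"delta_rot":[0,0,-0.12],"claw":8}]}}

```text
time: 16.22
eef_pos: [0.5987, -0.0145, 0.1133]
tcp_rot: [0.27, 0.65, -0.274, 0.655]
contact_force: [-4.3, -2.2, 10.5]
opening: 0.15
```

```bash
python3 -c "
from h import *
s,r=st();print('turned',1.270-np.arctan2(r[1,1],r[0,1]))"
```

```text
t16.22 p [ 0.5987 -0.0145  0.1133] x [ 0.005 -0.008 -1.   ] y [ 0.71   0.704 -0.002] F [-4.3 -2.2 10.5] T [-0.37  0.78  0.08] o 0.150
turned 0.48909198189079306
```

Force is holding at about 10.5 N, with 0.49 rad turned. 0.38 rad remains (-0.121).

Call:
{"op": "play_rows", "data": {"targets": [{"delta_pos":[0,0,-0.0017],"delta_rot":[0,0,-0.02],"claw":8},{"delta_pos":[0,0,-0.0017],"delta_rot":[0,0,-0.04],"claw":8},{"delta_pos":[0,0,-0.0017],"delta_rot":[0,0,-0.06],"claw":8},{"delta_pos":[-0.0003,-0.0003,-0.0017],"delta_rot":[0,0,-0.08],"claw":8},{"delta_pos":[-0.0003,-0.0003,-0.0017],"delta_rot":[0,0,-0.1],"claw":8},{"delta_pos":[-0.0003,-0.0003,-0.0017],"delta_rot":[0,0,-0.115],"claw":8},{"delta_pos":[-0.0003,-0.0003,-0.0017],"delta_rot":[0,0,-0.121],"claw":8},{"delta_pos":[-0.0003,-0.0003,-0.0017],"delta_rot":[0,0,-0.121],"claw":8}]}}

```text
time: 16.88
eef_pos: [0.5981, -0.0151, 0.1131]
tcp_rot: [0.387, 0.588, -0.394, 0.591]
contact_force: [-6.1, -2.3, 11.4]
opening: 0.149
```

```bash
python3 -c "
from h import *
s,r=st();print('turned',1.270-np.arctan2(r[1,1],r[0,1]))
w=ctrl.read_camera('wrist');cv2.imwrite('pics/w9.png',w);cv2.imwrite('pics/v9.png',cv2.resize(w[180:330,190:390],(800,600),interpolation=2))
W=ctrl.calibration('wrist')
h=cv2.cvtColor(w,cv2.COLOR_BGR2HSV);m=cv2.inRange(h,(3,120,60),(18,255,255));n,l,stt,c=cv2.connectedComponentsWithStats(m)
for i in range(1,n):
    if stt[i,4]>15: print(stt[i],c[i],onz(W,*c[i],.065))
"
```

```text
t16.88 p [ 0.5981 -0.0151  0.1131] x [-0.001 -0.01  -1.   ] y [ 0.921  0.39  -0.005] F [-6.1 -2.3 11.4] T [-0.37  0.94 -0.  ] o 0.149
turned 0.8690793883795997
[487  58  22  23 132] [497.40909091  68.5       ] [0.65818349 0.11942412 0.065     ]
[469  60  21  12  52] [481.07692308  65.17307692] [0.64965099 0.11747224 0.065     ]
[455  65  13   9  29] [462.          68.96551724] [0.64174116 0.11221262 0.065     ]
[469  66   9   7  20] [473.8   69.45] [0.64739449 0.11436742 0.065     ]
[445  74  25  21 123] [455.4796748   83.26829268] [0.64243663 0.10520078 0.065     ]
[484  74  11  12  41] [487.92682927  78.90243902] [0.65661547 0.11347164 0.065     ]
[460  75  60  63 518] [488.81467181 108.43243243] [0.66550924 0.10163623 0.065     ]
[468  82  15   7  27] [475.85185185  84.55555556] [0.65246126 0.10878914 0.065     ]
[544  83   9   6  16] [548.      85.6875] [0.68705861 0.12289016 0.065     ]
[454  86  11  16  48] [459.35416667  94.6875    ] [0.64736578 0.10131086 0.065     ]
[426  92  15  25  59] [434.6440678  104.37288136] [0.63806117 0.09217571 0.065     ]
[441  94  12  10  44] [44
[... 388 characters left out ...]
0.065     ]
[429 116  22  13  78] [438.69230769 123.79487179] [0.64535259 0.08457101 0.065     ]
[434 121  37  36 210] [452.24761905 138.53333333] [0.65634149 0.08083476 0.065     ]
[485 137  13  12  39] [489.53846154 143.02564103] [0.67646213 0.08678094 0.065     ]
[469 141  23  20  92] [478.23913043 151.64130435] [0.67348027 0.08043101 0.065     ]
[ 402  162  158  157 3505] [485.6085592  241.24793153] [0.70898309 0.03669306 0.065     ]
[278 198  10  14 128] [282.1484375 204.5546875] [0.58548499 0.00954136 0.065     ]
[301 334   6  25  69] [303.26086957 346.69565217] [ 0.63937737 -0.08045019  0.065     ]
[  0 385  43  35 233] [ 19.62660944 402.77682403] [ 0.4634253  -0.21362465  0.065     ]
```

Run:
```python
from h import *
np.set_printoptions(suppress=True,precision=4)
W=ctrl.calibration("wrist");w=cv2.imread("pics/w9.png")
for v in range(196,300,4):
    x=w[v,255:325].min(1).astype(int);print(v,''.join('#' if k>150 else '+' if k>90 else '.' if k>50 else ' ' for k in x))
s=ctrl.get_state();print(proj(W,[.597,-.0128,.112]),proj(W,[.597,-.0128,.065]),s["eef_pos"])
```

```text
196                                                  ....+++++++++++++++++
200           .........+++.        .++++...+++++......      ..++++++++++++
204    ..++...+++++++...++..        .++...+++++++..+++++++..    ...+++++++
208 +########+..++++++...++.        .++..++++++...+++++++...+++++.. ..++++
212 ##++#####+++.+++++++++++...+++++++++++++++++++++++...++++++++++++....+
216 ####+++++++++++++++++++++++++++++++++++++++++++++++++++++++++++++++++.
220 ####+++++++++++++.....                 ....+++++++++++++++++++++++++#+
224 ##++++++++..               .+++++.              ..+++++++++++++++#####
228 #++++.                    ..+++++.                    .+++++++++######
232 ##+.                      .++++++.                       .++++++++++++
236 +.                        .++++++.                          .+++++++++
240                           .++++++.                            .+++++++
244                           .+++++++.                           .+++++++
248                           .++++##+.                            .++++++
252     ...........           .++#####+           
[... 215 characters left out ...]
           ............         ..
268   ............          .+########.             ...........           
272  ............           .+#######+.             ............          
276 .............           .+########.              ............         
280 .............           .+#######+.              .............        
284 ............            ..+++++++..               .............       
288   ....+++++.             ..                    ...+++++.....          
292         ....          .  ....                 ...++#+.                
296                        .......                 ......                 
[284.8935 286.3483] [285.3077 243.5062] [ 0.5981 -0.0151  0.1131]
```

Run:
```python
from h import *
W=ctrl.calibration("wrist");w=cv2.imread("pics/w9.png")
P=[]
for v in range(226,283,4):
    x=w[v,275:298].astype(float).min(1);x=np.clip(x-60,0,None);P.append(onz(W,275+(x*np.arange(23)).sum()/x.sum(),v,.112)[:2])
P=np.array(P);c=P.mean(0);u,s,vt=np.linalg.svd(P-c);d=vt[0];d=d if d@[-1,.5]>0 else -d
h=cv2.cvtColor(w,cv2.COLOR_BGR2HSV);m=cv2.inRange(h,(0,90,50),(22,255,255));m[:,:270]=0;m[:,295:]=0;m[:190]=0;m[215:]=0
b=cv2.boundingRect(m);M=cv2.moments(m,True);print(b,M["m10"]/M["m00"],M["m01"]/M["m00"])
n=np.array([-d[1],d[0]])  # left of pointer = counterclockwise
for col in(282.1,283):
    q=onz(W,col,204.5,.065)[:2];print("mark ccw offset mm",1e3*(q-c)@n,"along from axis",1e3*(q-[.597,-.0128])@d)
print("stripe yaw",np.arctan2(d[1],d[0]),"axis offset mm",1e3*(np.array([.597,-.0128])-c)@n)
s,r=st();zt=-r[:,2];print("tool -z yaw",np.arctan2(zt[1],zt[0]))
# same metric from w8 (before turn): mark angle vs bar
```

```text
(277, 197, 11, 16) 282.18954248366015 204.41176470588235
mark ccw offset mm 1.8570180310266795 along from axis 25.081303353395466
mark ccw offset mm 1.3277655727159052 along from axis 25.086697268946978
stripe yaw 1.9637793338674356 axis offset mm -0.2533543474578277
t16.93 p [ 0.5981 -0.0151  0.1131] x [-0.001 -0.01  -1.   ] y [ 0.921  0.391 -0.004] F [-5.8 -2.8 11.3] T [-0.38  0.93 -0.02] o 0.153
tool -z yaw 1.9720989604284351
```

Pointer plane passes 1–2 mm clockwise of the mark. I'll ease back about 0.03 rad while still pushed in, then release.

Call:
{"op": "play_rows", "data": {"targets": [{"delta_pos":[0,0,-0.0017],"delta_rot":[0,0,0.005],"claw":8},{"delta_pos":[0,0,-0.0017],"delta_rot":[0,0,0.011],"claw":8},{"delta_pos":[0,0,-0.0017],"delta_rot":[0,0,0.011],"claw":8},{"delta_pos":[0,0,-0.0015],"delta_rot":[0,0,0.011],"claw":30},{"delta_pos":[0,0,0.001],"delta_rot":[0,0,0.011],"claw":40},{"delta_pos":[0,0,0.004],"delta_rot":[0,0,0.011],"claw":40},{"delta_pos":[0,0,0.02],"delta_rot":[0,0,0.011],"claw":40},{"delta_pos":[0,0,0.055],"delta_rot":[0,0,0.011],"claw":40},{"delta_pos":[0,0,0.09],"delta_rot":[0,0,0.011],"claw":40},{"delta_pos":[0,0,0.12],"delta_rot":[0,0,0.011],"claw":40},{"delta_pos":[0,0,0.12],"delta_rot":[0,0,0.011],"claw":40},{"delta_pos":[0,0,0.12],"delta_rot":[0,0,0.011],"claw":40}]}}

```text
time: 17.93
eef_pos: [0.5992, -0.0149, 0.2355]
tcp_rot: [0.378, 0.593, -0.382, 0.6]
contact_force: [-0.4, 0.2, -1.1]
opening: 0.466
```

```bash
cat > chk.py <<'E'
from h import *
s,r=st();W=ctrl.calibration("wrist");w=ctrl.read_camera("wrist");cv2.imwrite("pics/w10.png",w)
h=cv2.cvtColor(w,cv2.COLOR_BGR2HSV);k=proj(W,[.597,-.0128,.117]);print("axis px",k)
u,v=k.astype(int)
m=cv2.inRange(h,(0,100,60),(20,255,255));M0=np.zeros_like(m);cv2.circle(M0,(u,v-20),45,255,-1);m&=M0
n,l,stt,c=cv2.connectedComponentsWithStats(m)
for i in range(1,n):
    if stt[i,4]>15:print("orange",stt[i],c[i],onz(W,*c[i],.065))
for y in range(v-50,v+35,2):
    x=w[y,u-35:u+36].min(1).astype(int);print(y,''.join('#' if q>150 else '+' if q>90 else '.' if q>50 else ' ' for q in x))
E
python3 chk.py
```

```text
t17.93 p [ 0.5992 -0.0149  0.2355] x [ 0.005 -0.011 -1.   ] y [ 0.906  0.422 -0.   ] F [-0.4  0.2 -1.1] T [ 0.    0.01 -0.  ] o 0.466
axis px [283.90699623 207.47217251]
orange [280 162   7  10  53] [283.35849057 166.47169811] [0.58557461 0.00994637 0.065     ]
157 .........                        ..++++++++++++++++++++++++++++++#####+
159 ........                        ..++++++++++++++++++++++++++++++++###++
161 .....                           .............++++++++++++++++++++++++++
163 ...                        .. ...     ...........++++++++++++++++++++++
165 ..                    . ..+++.....    .+..++++......+++++++++++++++++++
167 .                  .++++..++++....    ....+++...+++....++++++++++++++++
169                 .+++###++..+++....    .+.++++..++++..+...++++++++++++++
171               .+####+++++++++++++.....+++++++++++...+++++.+++++++++++++
173             .+#######++++++++++++++++++++++++++++++++++++++++++++++++++
175            ++########++++++++++++++.+++++++++++++++++++++++++++++++++++
177           +#########+++++++...    .....   ....+++++++++++++###+++++++++
17
[... 1729 characters left out ...]
++++++++...+++++
225 .+##########################+.            .+#######++++++++++...++++++#
227  ..+#########################+............+########++++++++..+.+++++###
229 ... .++###########################################++++++++.+++++++#####
231 ........++#########################################+++++++++++++#######
233 ........ ..+######################################++++.++.+++++########
235 ..........  .++##################################+++..++.++++##########
237 ............. ..++##############################+++.+++.+++############
239 ...................+############################++.++.+++##############
241 .....................++########################++++++++##############+.
```

Run:
```python
from h import *
a=cv2.imread("pics/s7.png");b=ctrl.read_camera("side");cv2.imwrite("pics/s11.png",b)
def loc(im):
    h=cv2.cvtColor(im,cv2.COLOR_BGR2HSV);o=[]
    for lo,hi,box in(((3,170,120),(18,255,255),(285,330,155,250)),((0,190,100),(3,255,255),(285,310,140,165))):
        m=cv2.inRange(h,lo,hi);k=np.zeros_like(m);x0,x1,y0,y1=box;k[y0:y1,x0:x1]=255;M=cv2.moments(m&k,True);o.append((M["m00"],M["m10"]/max(1,M["m00"]),M["m01"]/max(1,M["m00"])))
    return np.round(o,1).tolist()
print(loc(a),loc(b))
D=ctrl.calibration("side")
for th in(1.3,1.4,1.5):print(th,proj(D,pod(.015-.138*np.cos(th),.062,.045+.138*np.sin(th))).round(1))
h=cv2.cvtColor(b,cv2.COLOR_BGR2HSV);m=cv2.inRange(h,(3,170,120),(18,255,255))[155:190,290:312];ys,xs=np.nonzero(m);print("tab px top",ys.min()+155,xs[ys==ys.min()]+290)
for n,im in(("before",a),("after",b)):
    k=(im.max(2)<60)[195:235,285:310];y,x=np.nonzero(k);print(n,"knob dark top row",y.min()+195,len(y))
S=ctrl.read_camera("scene");print("dScene jars etc", [int((cv2.absdiff(S,cv2.imread("pics/scene0.png"))[y0:y1,x0:x1].max(2)>60).sum()) for x0,x1,y0,y1 in((100,200,245,300),(380,450,215,275),(200,245,175,230),(355,400,190,220))])
```

```text
[[104.0, 305.8, 189.0], [2.0, 293.5, 151.0]] [[88.0, 307.0, 192.9], [0.0, 0.0, 0.0]]
1.3 [292.3 166.5]
1.4 [296.8 165.2]
1.5 [301.4 164.3]
tab px top 165 [297 298]
before knob dark top row 204 206
after knob dark top row 204 206
dScene jars etc [0, 446, 82, 147]
```

Run:
```python
from h import *
a=cv2.imread("pics/scene0.png");S=ctrl.read_camera("scene");s7=cv2.imread("pics/s7.png");b=cv2.imread("pics/s11.png")
def c(im,lo,hi,box):
    m=cv2.inRange(cv2.cvtColor(im,cv2.COLOR_BGR2HSV),lo,hi);x0,x1,y0,y1=box;m=m[y0:y1,x0:x1];M=cv2.moments(m,True);return [round(q,1) for q in(M["m00"],M["m10"]/max(1,M["m00"])+x0,M["m01"]/max(1,M["m00"])+y0)]
for n,lo,hi,bx in(("jar",(3,150,80),(18,255,255),(375,410,235,275)),("bowl",(95,80,40),(115,255,255),(405,450,215,250)),("wrench",(0,0,150),(180,60,255),(295,345,190,212)),("tray",(0,0,120),(180,60,255),(355,400,190,220))):print(n,c(a,lo,hi,bx),c(S,lo,hi,bx))
for n,im in(("s7",s7),("s11",b)):
    m=cv2.inRange(cv2.cvtColor(im,cv2.COLOR_BGR2HSV),(3,170,120),(18,255,255))[155:190,290:312];y,x=np.nonzero(m);print(n,"tab top",y.min()+155,x[y==y.min()]+290,len(y))
    print([(v,(np.nonzero((im[v,280:310,2].astype(int)-im[v,280:310,0])>50)[0]+280).tolist()) for v in(155,170,185)])
```

```text
jar [119.0, 391.2, 257.3] [105.0, 391.8, 257.4]
bowl [737.0, 425.4, 232.7] [743.0, 425.7, 232.6]
wrench [253.0, 319.8, 202.1] [234.0, 314.0, 200.0]
tray [1332.0, 376.7, 204.4] [1178.0, 374.4, 204.3]
s7 tab top 164 [298] 62
[(155, [291, 292, 293, 294, 295]), (170, [292, 293, 294, 295, 296, 297, 298, 299, 300, 301]), (185, [280, 281, 282, 283, 284, 285, 294, 295, 296, 297, 298, 302, 303])]
s11 tab top 165 [297 298] 46
[(155, []), (170, [297, 298, 299, 300, 301]), (185, [280, 281, 282, 283, 284, 285, 294, 295, 296, 297, 298, 302, 303])]
```

```bash
python3 -c "
from plant import ctrl
print(ctrl.sign_off())"
```

```text
the job is handed in; nothing more can be done
None
```

I did the whole job in the order asked and handed it in at about 18 s of robot time; no verdict was reported.

- **Guard:** I lifted it by its tab to about 1.3 rad and let it sag. I then pushed it back with the upright pin.
- **Pin:** it went into the brass socket without resistance and stood on the panel at about 5 N. After I let go, the picture showed the tab leaning on the pin. The tab's position puts the guard at about 1.42 rad.
- **Knob:** I held it in at about 11 N (about 4–5 mm by force and travel) while turning it about 0.87 rad clockwise. It had gone 1–2 mm past the mark, so I eased it back about 0.03 rad while still pushed in, then released it.

**Last checks:**
- **Pointer:** the last wrist image puts it about 0.5 mm from the mark. Three earlier estimates of the mark's angle disagreed by up to 0.08 rad (about 2 mm), which is still inside the 3 mm allowed.
- **Knob height:** in the side view the top of the knob was at the same pixel row as before the push, so it had sprung back out.
- **Pin and tab:** they had moved by at most about 1 pixel since release. The gripper hid the top of the pin in that view, so I checked only its lower part.
- **Bystanders:** in the scene camera, the brown jar and bowl stayed within 1 pixel, and the area around the green jar and tumbler was unchanged. The wrench's and tray's outlines shifted slightly; I put this down to occlusion or shadow from the arm and opened guard, but did not confirm it. I checked the paddle only roughly and saw small pixel changes.
- **Robot:** it was touching nothing at hand-in.

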